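# Set up the scratch tester for its next run

### The job

Set up the scratch tester for the next scratch. With its arm still parked, turn the specimen table until its scale reads 40 degrees at the index line; then swing the empty arm over the specimen to its stop, and only then thread all the ring weights lying on the bench onto the arm's spindle, collar up, in order of size with the largest at the bottom, fully down. The speed dial must be left at mark 4 (set it whenever you like), the table still at 40 degrees, the arm at its stop, and the other things on the bench left where they are.

Things in the scene. Friction and masses are not known exactly. Their poses are not given: they have to be found in the camera images.
- tester: scratch tester for coatings, fixed: white base 240 mm deep (its x) by 380 mm wide (y), flat top 60 mm above the bench, with a rotary specimen table on its left, a speed dial on its right and, between and behind them, a column with a swing arm. Origin: centre of the base's underside; x points to its back, y to its left as an operator at the robot's place sees it
- spec_table (a joint): specimen table, a graduated disc turning on a vertical axis; stays where left (friction 0.12 N m). Value (rad) = scale reading at the index line (0.698 = 40 degrees); grows as the table turns CLOCKWISE seen from above; range -3.1 to 3.1 (just below 0 reads 350, 340 ... degrees). Gripped by its round chuck (see chuck_top)
- chuck_top (a point): on the table's axis, centre of the top face of the knurled round steel chuck (60 mm across, 24 mm high, top 99 mm above the bench) that stands in the middle of the table disc (aluminium, 128 mm across, top face 75 mm above the bench) and turns with it: grip it to turn the table. A thin blue coupon lies in its top
- index_line (a point): fixed white index line just outside the table's rim, 70 mm from its axis towards the tester's +y, on a black block 13 mm high. Scale on the disc's rim: a mark every 10 degrees, longer each 30, bold each 90; zero has one dot inside it, 90 has two dots. Readings grow counter-clockwise round the disc from zero
- swing_arm (a joint): white arm turning on the column about a vertical axis; stays where left (friction 0.5 N m, about 4 N at the spindle). Value (rad): 0 = over the specimen, against its stop; grows as the arm turns CLOCKWISE seen from above to its parked place behind the base (1.3 to 1.65). At its end, 120 mm from the column's axis, stands the loading spindle, which may be pinched from above to lead the arm round
- column (a point): on the column's axis, about which the arm turns, at the top of the arm's hub (42 mm across, 142 mm above the bench; a pin stands 8 mm higher)
- spindle_foot (a point): centre of the top face of the round flange (34 mm across, 153 mm above the bench) at the spindle's foot; the arm's top is about 20 mm lower. A weight is fully down when its underside lies on this flange or on the weight below
- spindle_top (a point): tip of the loading spindle: a plain upright steel rod 12 mm across, 80 mm from flange to tip (tip 233 mm above the bench), the last 6 mm tapered to 6 mm across
- speed_dial (a joint): speed dial, a round black knob turning on a vertical axis, friction 0.06 N m. Value (rad): 0 = pointer at the zero mark (end stop); grows as the knob turns CLOCKWISE seen from above, one mark each 0.5236 rad (30 degrees), ten steps; marks 0, 5 and 10 are longer; mark 4 is 2.094. A white line on the knob is the pointer, the white marks are on the black plate round it
- dial_top (a point): on the dial's axis, centre of the knob's top face; the knob is 42 mm across, its top 92 mm above the bench and 32 mm above the base. The zero mark lies on the side of the tester's front, a little to its left
- weight_104: stainless steel ring weight: a flat disc 104 mm across and 7 mm thick with a round grip collar 36 mm across and 8 mm high on its top (15 mm high in all) and an 18 mm bore right through; about 500 g. Lies flat on the bench, collar up, at the start (None if it is not there). Origin: centre of its underside, z up along the bore
- weight_92: stainless steel ring weight: a flat disc 92 mm across and 7 mm thick with a round grip collar 36 mm across and 8 mm high on its top (15 mm high in all) and an 18 mm bore right through; about 400 g. Lies flat on the bench, collar up, at the start (None if it is not there). Origin: centre of its underside, z up along the bore
- weight_80: stainless steel ring weight: a flat disc 80 mm across and 7 mm thick with a round grip collar 36 mm across and 8 mm high on its top (15 mm high in all) and an 18 mm bore right through; about 310 g. Lies flat on the bench, collar up, at the start (None if it is not there). Origin: centre of its underside, z up along the bore
- weight_68: stainless steel ring weight: a flat disc 68 mm across and 7 mm thick with a round grip collar 36 mm across and 8 mm high on its top (15 mm high in all) and an 18 mm bore right through; about 230 g. Lies flat on the bench, collar up, at the start (None if it is not there). Origin: centre of its underside, z up along the bore
- weight_56: stainless steel ring weight: a flat disc 56 mm across and 7 mm thick with a round grip collar 36 mm across and 8 mm high on its top (15 mm high in all) and an 18 mm bore right through; about 170 g. Lies flat on the bench, collar up, at the start (None if it is not there). Origin: centre of its underside, z up along the bore
- petri_dish: bystander: flat closed clear dish, 90 mm across, 15 mm high. Origin under its middle
- sample_jar: bystander: closed jar, 54 mm across, 60 mm high. Origin under its middle
- marker_pen: bystander: pen about 135 mm long, 17 mm thick, lying along its x. Origin under its middle
- screwdriver: bystander: screwdriver 170 mm long, lying along its x. Origin under its middle
Things that resemble listed ones, but are neither listed nor needed, are in the scene too. What is shaped like the weight_104 but blue or green is not meant.

How it is judged (in metres and radians):
On the way, in this order (a step that is already met when the one before it is completed fails the run):
1. the table reads 40 degrees (within 4) while the arm is still parked (beyond 1.1 rad) (value of joint spec_table between 0.6281 and 0.7681 rad and value of joint swing_arm above 1.1 rad), for 0.3 s.
2. the arm is over the specimen at its stop (within 0.06 rad), the table still at 40 degrees (value of joint spec_table between 0.6281 and 0.7681 rad and value of joint swing_arm below 0.06 rad), for 0.2 s.
At the end, for the whole second after the job is handed in: table at 40 degrees within 4, arm within 0.06 rad of its stop, dial within 8 degrees of mark 4; every weight present on the spindle (axis within 7 mm, underside 0 to 66 mm above the flange), collar up within 0.15 rad, each larger one below each smaller one, all at rest (all of step 2 and value of joint speed_dial between 1.9544 and 2.2344 rad and horizontal distance between each of weight_104, weight_92, weight_80, weight_68, weight_56 and spindle_foot below 0.007 m and z of weight_104 in the frame of spindle_foot between -0.003 and 0.066 m and angle between each of weight_104, weight_92, weight_80, weight_68, weight_56's own z axis and vertical below 0.15 rad and linear speed of each of weight_104, weight_92, weight_80, weight_68, weight_56 below 0.02 m/s and z of weight_92 in the frame of spindle_foot between -0.003 and 0.066 m and z of weight_80 in the frame of spindle_foot between -0.003 and 0.066 m and z of weight_68 in the frame of spindle_foot between -0.003 and 0.066 m and z of weight_56 in the frame of spindle_foot between -0.003 and 0.066 m and z of each of weight_92, weight_80, weight_68, weight_56 in the frame of weight_104 above 0.006 m and z of each of weight_80, weight_68, weight_56 in the frame of weight_92 above 0.006 m and z of each of weight_68, weight_56 in the frame of weight_80 above 0.006 m and z of weight_56 in the frame of weight_68 above 0.006 m); the robot touches nothing.
It fails at once if a weight is on the spindle while the arm is away from its stop (more than 0.2 rad) (((horizontal distance between weight_104 and spindle_foot below 0.012 m and z of weight_104 in the frame of spindle_foot between -0.005 and 0.07 m) or (horizontal distance between weight_92 and spindle_foot below 0.012 m and z of weight_92 in the frame of spindle_foot between -0.005 and 0.07 m) or (horizontal distance between weight_80 and spindle_foot below 0.012 m and z of weight_80 in the frame of spindle_foot between -0.005 and 0.07 m) or (horizontal distance between weight_68 and spindle_foot below 0.012 m and z of weight_68 in the frame of spindle_foot between -0.005 and 0.07 m) or (horizontal distance between weight_56 and spindle_foot below 0.012 m and z of weight_56 in the frame of spindle_foot between -0.005 and 0.07 m)) and value of joint swing_arm above 0.2 rad).
It fails at once if a bystander is moved more than 60 mm (distance of any of petri_dish, sample_jar, marker_pen, screwdriver from where it was at the start of the episode above 0.06 m).
Of weight_104, weight_92, weight_80, weight_68, weight_56 only 3 to 5 are there at a start; the rules pass over those that are not, and their reading is None.
At some moment in a run one of weight_104, weight_92, weight_80, weight_68, weight_56 may be knocked a few centimetres aside while the robot is not near it.
It also fails if it takes over 210 s, if anything falls off the work surface, if the arm or the gripper's body presses on something with over 40 N, if the wrist force passes 120 N, or if a joint passes its speed limit or range.

### The arm

A 6-joint arm with a two-finger parallel gripper is mounted at the origin on the work surface. World frame = base frame: x ahead of the robot, y to its left, z up, the work surface at z = 0. Lengths are in m, angles in degrees, forces in N, time in s.
With the tool pointing down it reaches from about 0.35 to 0.875 m from the base axis. Payload 4.2 kg.
Tool frame: the origin (TCP) lies on the centre line of the jaws, within the pads' length; the fingertips stand 25 mm ahead of it and the grasp point (between the pads) lies 6 mm ahead of it; z points along the fingers, y is the line along which they close (so a half turn about z gives the same grasp; the last joint's range is limited). The gripper opens to 87 mm and grips with 3 to 60 N. Pads are 19 mm wide; open, the fingers measure 117 mm over their backs; the gripper's body (75 mm by 190 mm) begins 51 mm behind the grasp point.
Start: joints at [-61.329, 22.042, 0.453, 0, -68.411, -14.817], TCP at [0.15, -0.607, 0.248] pointing down, gripper open.
Joint ranges: [-179.83, 179.83], [-69.29, 118.12], [-61.27, 80.66], [-181.25, 117.63], [-171.15, -9.14], [-177.46, 177.46]. Speed limits (degrees/s): [159.86, 159.86, 180, 180, 180, 180].

### API

Orientations are given as a 3x3 rotation matrix whose columns are the frame's x, y, z axes.
In Python, from station import r gives the robot as it stands.
- The arm moves only by the tool move_arm, never from a script. Its argument "series" is a list of rows, each an object with "grip": the opening, from 0 (shut) to 1 (fully open); "xyz": the shift along the tool's x, y, z in mm, a list of three; "angular": the turn, a rotation vector about the tool's x, y, z in rad, a list of three. A call has 1 to 10 rows; each row is the pose to reach, as a shift and turn from the pose commanded when the call began, along the tool's axes at that moment; what a row does not reach only later rows make up. A row lasts 1/10 s, in which the tool goes at most 50 mm and 8.59 degrees, less where a joint would pass 70% of its speed; a pose out of reach is approached as far as the arm can. A call with a gripper value outside its range is refused whole. The fingers move at their own pace and stop on an object; the grip force is fixed at half the most. Time passes only in rows, so rows that repeat a pose let the fingers close. It gives the time, the measured TCP pose, the force, the opening and the grip force at its end, in the units of the state.
- r.sense(): the state, without advancing time (a new reading comes with each control period).
- r.capture(name): name is "side" or "top" or "wrist"; returns a dict with "img" (420x560x3 uint8, red, green, blue), "camera_matrix" (3x3 intrinsics, pixels), "rvec" (rotation vector, rad) and "tvec" (3), from world to camera coordinates, as OpenCV has them; the wrist camera has in their place "hand_eye" (4x4, takes a point from camera to tool coordinates, whose origin is the TCP and whose axes are the flange's). Camera axes: x right, y down, z forward; pixel columns grow to the right and rows downward; lengths in m; the calibration is good to about 2 mm. The wrist camera is an equidistant fisheye: a pixel r from the principal point sees the ray r / f radians off the axis. A picture is of the moment at which its call begins: read the wrist's pose just before it. There is no depth.
- r.finish_job(): hands the job in; it is judged then, once.
The state is a dict: "time_s": time; "joints": joint angles; "joint_velocities": joint speeds; "effort": joint torques, N m; "tcp_pos": TCP position; "ee_rot": TCP orientation; "wrist_force": force on the tool from outside, world axes, zero at the start; "moment": the same for the moment, N m; "gripper_width": opening from 0.0 (shut) to 1.0 (fully open); "gripper_force": force on a finger pad.
Only numpy, scipy, OpenCV 4.12 (cv2) and the standard library are available. Lean on these libraries where they do the work, as an engineer would, in place of code of your own. Each camera call takes 0.05 s, during which the arm holds its last target. There are 200 camera calls.

## Working session

There is one attempt and no reset: what is moved stays moved. The work goes in short steps, Python scripts to look and compute and a tool call to move; the robot and the scene stay as the last step left them, time stands still between calls to the robot, and variables do not carry over. Pictures are saved under pics/ and viewed, at most 14 in all, crops included, and the job is handed in when it is done.

Besides the shell and the picture viewer there is one more tool, called after ">>>" as a command line: name --argument value ..., lists and objects as JSON in quotes. move_arm: Moves the arm, as the interface text tells. Its arguments: {"type":"object","properties":{"series":{"type":"array"}},"required":["series"]}

```bash
mkdir -p pics; ls; cat > h.py <<'E'
import numpy as np, cv2
from station import r
def cap(n,f):
    s=r.sense(); c=r.capture(n); cv2.imwrite('pics/'+f+'.png',c['img'][:,:,::-1]); c['s']=s
    np.save('pics/'+f+'.npy',c,allow_pickle=True); return c
def load(f): return np.load('pics/'+f+'.npy',allow_pickle=True).item()
def ray(c,px):
    px=np.atleast_2d(np.float64(px)); K=c['camera_matrix']
    if 'hand_eye' in c:
        d=(px-K[:2,2])/[K[0,0],K[1,1]]; t=np.linalg.norm(d,axis=1,keepdims=True)
        v=np.hstack([d/np.maximum(t,1e-9)*np.sin(t),np.cos(t)])
        H=np.array(c['hand_eye']); R=np.array(c['s']['ee_rot']); p=np.array(c['s']['tcp_pos'])
        return R@H[:3,3]+p, v@(R@H[:3,:3]).T
    R=cv2.Rodrigues(np.float64(c['rvec']))[0]; t=np.float64(c['tvec']).ravel()
    v=np.hstack([(px-K[:2,2])/[K[0,0],K[1,1]],np.ones((len(px),1))])
    return -R.T@t, v@R
def onz(c,px,z):
    o,v=ray(c,px); return o+v*((z-o[2])/v[:,2])[:,None]
def proj(c,P):
    P=np.atleast_2d(np.float64(P)); K=c['camera_matrix']
    if 'hand_eye' in c:
        H=np.array(c['hand_eye']); R=np.array(c['s']['ee_rot']); p=np.array(c['s']['tcp_pos'])
        q=((P-p)@R-H[:3,3])@H[:3,:3]; n=np.linalg.norm(q[:,:2],axis=1,keepdims=True)
        return q[:,:2]/n*np.arctan2(n,q[:,2:])*[K[0,0],K[1,1]]+K[:2,2]
    return cv2.projectPoints(P,np.float64(c['rvec']),np.float64(c['tvec']),K,None)[0][:,0]
E
python3 - <<'E'
from h import *
for n in('top','side','wrist'):
    c=cap(n,n+'0'); print(n,c['camera_matrix'].tolist() if hasattr(c['camera_matrix'],'tolist') else c['camera_matrix'])
    print(ray(c,[[280,210]]), onz(c,[[0,0],[559,419]],0) )
print(load('wrist0')['hand_eye']); print(r.sense())
E
```

```text
pics
top [[428.84964500892306, 0.0, 274.2780508362776], [0.0, 428.84964500892306, 210.01114330966638], [0.0, 0.0, 1.0]]
(array([ 0.36837161, -0.08807785,  1.24937957]), array([[ 0.1293812 ,  0.00177017, -0.99168311]])) [[ 1.19327728  0.80819024  0.        ]
 [-0.0380603  -0.85591136  0.        ]]
side [[459.30882332803884, 0.0, 278.55432193755655], [0.0, 459.30882332803884, 210.5746783902856], [0.0, 0.0, 1.0]]
(array([-0.20580521,  0.71554101,  0.87283014]), array([[ 0.55363822, -0.61732568, -0.5589322 ]])) [[ 5.12316741 -1.01920995  0.        ]
 [-0.27251052 -0.08827075  0.        ]]
wrist [[325.19226210127806, 0.0, 277.593624867207], [0.0, 325.19226210127806, 208.57971473303692], [0.0, 0.0, 1.0]]
(array([ 0.07277475, -0.62532342,  0.38329367]), array([[ 0.28088194,  0.07961575, -0.95643435]])) [[-0.04379649 -1.10285742  0.        ]
 [ 0.65691538  0.45875366  0.        ]]
[[ 7.49760711e-04 -9.57715561e-01 -2.87715731e-01  7.91058783e-02]
 [ 9.99999528e-01  5.40336427e-04  8.07295981e-04  2.10216457e-04]
 [-6.17696634e-04 -2.87716200e-01  9.57715514e-01 -1.36713335e-01]
 [ 0.00000000
[... 172 characters left out ...]
229e+01, -1.48168692e+01]), 'joint_velocities': array([-0.03724825, -0.14576616,  0.25935867,  0.06790404,  0.03110758,
        0.03160671]), 'effort': array([-2.46798045e-04, -3.91052306e+01,  1.87584615e+01,  4.22229454e+00,
        1.23509002e-02, -1.47951941e-04]), 'tcp_pos': array([ 0.14957219, -0.60641533,  0.24670685]), 'ee_rot': array([[-9.70943121e-01, -2.39309848e-01, -5.01848659e-04],
       [-2.39310353e-01,  9.70941780e-01,  1.61722741e-03],
       [ 1.00247383e-04,  1.69033341e-03, -9.99998566e-01]]), 'wrist_force': array([ 0.26334053, -0.15942839, -0.11550103]), 'moment': array([-0.00879889,  0.01586407, -0.03994528]), 'gripper_force': 0.0, 'gripper_width': 1.0000457272624614}
```

View pics/top0.png

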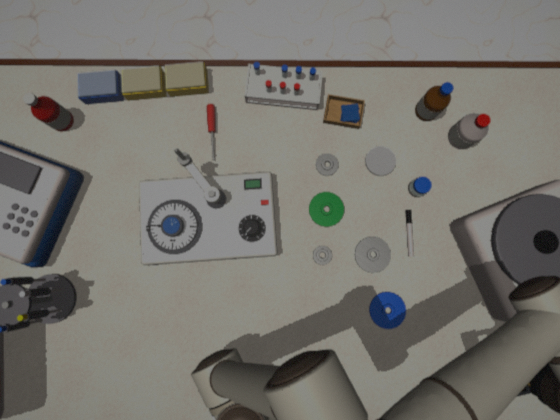

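View pics/side0.png

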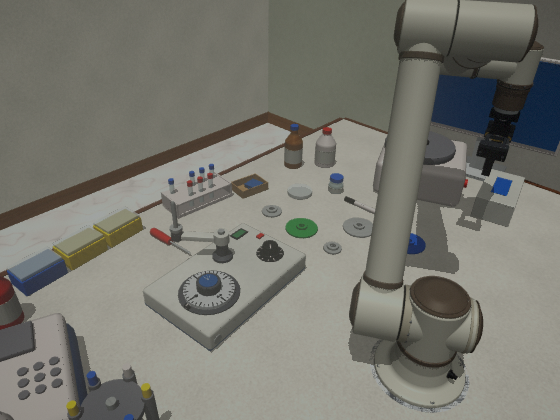

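The top view shows grey ring weights at (327,164), (322,255) and (372,254). Things that could be mistaken for them are the petri dish (380,161, no bore), the green ring (327,209), the blue ring (388,310) and the jar (421,186). On the tester, the table is at (173,226), the dial at (252,228), the column at (214,195) and the parked spindle at (182,156). Next is a close crop to check these.

```bash
python3 - <<'E'
from h import *
c=load('top0'); im=c['img'][:,:,::-1]
a=cv2.resize(im[140:270,130:280],None,fx=4,fy=4,interpolation=3)
b=cv2.resize(im[140:335,300:410],None,fx=2.66,fy=2.66,interpolation=3)
o=np.zeros((600,800,3),np.uint8); o[:520,:600]=a; o2=cv2.resize(b,(200,354)); o[:354,600:]=o2
cv2.imwrite('pics/crop1.png',o)
g=cv2.cvtColor(im,cv2.COLOR_BGR2GRAY)
big=cv2.resize(g,None,fx=4,fy=4,interpolation=3)
hc=cv2.HoughCircles(big[520:1340,1200:1660],cv2.HOUGH_GRADIENT,1.5,60,param1=120,param2=35,minRadius=25,maxRadius=90)
for x,y,rr in hc[0]:
    u,v=(x+1200)/4,(y+520)/4; print(u.round(1),v.round(1),'r',rr/4,'w',onz(c,[[u,v]],.007)[0].round(4),'R',np.linalg.norm(onz(c,[[u+rr/4,v]],.007)-onz(c,[[u,v]],.007)).round(4))
for n,p,z in(('table',(173,226),.075),('chuck',(173,226),.099),('dial',(252,228),.092),('col',(214,195),.142),('spt',(182,154),.233)): print(n,onz(c,[p],z))
E
```

```text
326.4 209.3 r 17.6125 w [ 0.5339 -0.2213  0.007 ] R 0.0513
387.2 309.8 r 18.1 w [ 0.2492 -0.3916  0.007 ] R 0.0509
table [[0.47406442 0.2085658  0.075     ]]
chuck [[0.47190444 0.20250349 0.099     ]]
dial [[ 0.46941744 -0.01067793  0.092     ]]
col [[0.55072073 0.08729564 0.142     ]]
spt [[0.63625862 0.15415998 0.233     ]]
```

View pics/crop1.png

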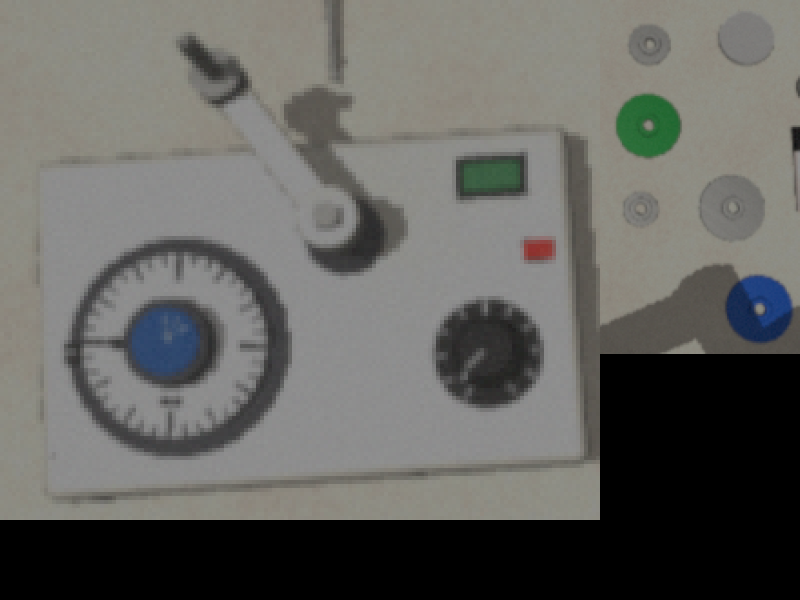

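The crop shows the table reading about 0: the two-dot mark (90) is at the front, at crop (172,402), and the zero line is at the index. The dial pointer is near mark 0. The weights' radii give C = 104 (372,254), A = 68 (327,164) and B = 56 (322,255). I'll move over the table.

```bash
cat >> h.py <<'E'
from scipy.spatial.transform import Rotation as Ro
def go(x,y,z,yaw=180):
    s=r.sense(); R=np.array(s['ee_rot']); p=np.array(s['tcp_pos']); a=np.radians(yaw)
    T=np.array([[np.cos(a),np.sin(a),0],[np.sin(a),-np.cos(a),0],[0,0,-1.]])
    print('xyz',(R.T@([x,y,z]-p)*1000).round(1).tolist(),'ang',Ro.from_matrix(R.T@T).as_rotvec().round(4).tolist())
E
python3 -c "
from h import *
go(.45,-.25,.3);go(.43,.2,.3)"
```

```text
xyz [-377.0, 274.3, -52.9] ang [0.0017, -0.0003, 0.2417]
xyz [-465.3, 716.0, -52.1] ang [0.0017, -0.0003, 0.2417]
```

>>> move_arm --series '[{"grip": 1, "xyz": [-47, 34, -7], "angular": [0, 0, 0.03]}, {"grip": 1, "xyz": [-94, 68, -14], "angular": [0, 0, 0.06]}, {"grip": 1, "xyz": [-141, 102, -20], "angular": [0, 0, 0.09]}, {"grip": 1, "xyz": [-188, 137, -26], "angular": [0, 0, 0.12]}, {"grip": 1, "xyz": [-235, 171, -33], "angular": [0, 0, 0.15]}, {"grip": 1, "xyz": [-282, 205, -40], "angular": [0, 0, 0.18]}, {"grip": 1, "xyz": [-329, 240, -46], "angular": [0, 0, 0.21]}, {"grip": 1, "xyz": [-377, 274, -53], "angular": [0.0017, 0, 0.242]}, {"grip": 1, "xyz": [-377, 274, -53], "angular": [0.0017, 0, 0.242]}, {"grip": 1, "xyz": [-377, 274, -53], "angular": [0.0017, 0, 0.242]}]'

```text
time_s: 1.15
tcp_pos: [0.4523, -0.2477, 0.301]
ee_rot: [[-1.0, -0.004, 0.001], [-0.004, 1.0, -0.002], [-0.001, -0.002, -1.0]]
wrist_force: [-0.8, 0.1, -0.1]
gripper_width: 0.998
gripper_force: 0.0
```

```bash
python3 -c "
from h import *
print(r.sense()['tcp_pos'],r.sense()['wrist_force']);go(.43,.2,.3)
cap('wrist','w1')"
```

```text
[ 0.45230314 -0.24765877  0.30095203] [-0.78144682  0.14222786 -0.09827295]
xyz [20.7, 447.7, 0.2] ang [-0.0016, 0.0015, 0.0037]
```

>>> move_arm --series '[{"grip": 1, "xyz": [20, 50, 0], "angular": [0, 0, 0.004]}, {"grip": 1, "xyz": [20, 100, 0], "angular": [0, 0, 0.004]}, {"grip": 1, "xyz": [20, 150, 0], "angular": [0, 0, 0.004]}, {"grip": 1, "xyz": [20, 200, 0], "angular": [0, 0, 0.004]}, {"grip": 1, "xyz": [20, 250, 0], "angular": [0, 0, 0.004]}, {"grip": 1, "xyz": [20, 300, 0], "angular": [0, 0, 0.004]}, {"grip": 1, "xyz": [20, 350, 0], "angular": [0, 0, 0.004]}, {"grip": 1, "xyz": [20, 400, 0], "angular": [0, 0, 0.004]}, {"grip": 1, "xyz": [20, 447, 0], "angular": [0, 0, 0.004]}, {"grip": 1, "xyz": [20, 447, 0], "angular": [0, 0, 0.004]}]'

```text
time_s: 2.2
tcp_pos: [0.4302, 0.2007, 0.2991]
ee_rot: [[-1.0, -0.001, -0.0], [-0.001, 1.0, -0.001], [0.0, -0.001, -1.0]]
wrist_force: [-0.0, 0.1, -0.3]
gripper_width: 0.999
gripper_force: 0.0
```

```bash
python3 - <<'E'
from h import *
print(r.sense()['tcp_pos'])
w=cap('wrist','w2'); t=cap('top','top2')
cv2.imwrite('pics/v2.png',np.hstack([cv2.resize(w['img'][:,:,::-1],(400,300)),cv2.resize(t['img'][:,:,::-1],(400,300))]))
print(proj(w,[[.472,.2025,.099],[.469,-.011,.092]]))
E
```

```text
[0.43015695 0.2007309  0.299115  ]
[[278.96639438 225.87921669]
 [105.90315933 219.65549401]]
```

View pics/v2.png

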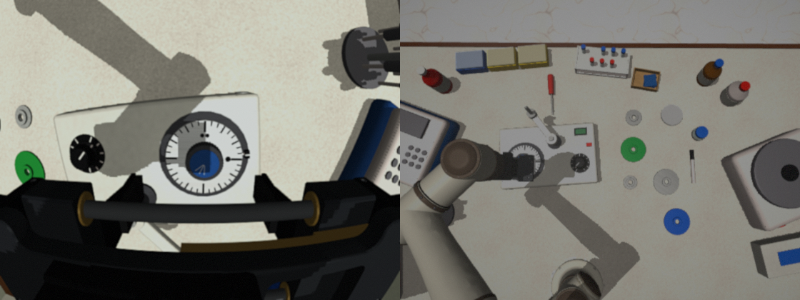

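```bash
python3 - <<'E'
from h import *
for n in('w2','top2','top0'):
    c=load(n); im=c['img']; hsv=cv2.cvtColor(im,cv2.COLOR_RGB2HSV)
    m=cv2.inRange(hsv,(100,110,50),(125,255,255)); k,l,s,ce=cv2.connectedComponentsWithStats(m)
    for i in range(1,k):
        if s[i,4]>150: 
            P=onz(c,[ce[i]],.099)[0]
            if abs(P[0]-.47)<.05 and abs(P[1]-.2)<.05: print(n,s[i],P.round(4))
im=load('w2')['img'][:,:,::-1]
a=cv2.resize(im[145:285,210:370],None,fx=3.6,fy=3.6,interpolation=3); b=cv2.resize(im[175:255,85:160],None,fx=3,fy=3,interpolation=3)
o=np.zeros((504,801,3),np.uint8); o[:,:576]=a; o[:240,576:]=b
cv2.imwrite('pics/crop2.png',np.clip(o*1.3,0,255).astype(np.uint8))
E
```

```text
w2 [ 265  210   43   39 1221] [0.4751 0.2106 0.099 ]
top0 [163 217  17  17 198] [0.4743 0.209  0.099 ]
```

View pics/crop2.png

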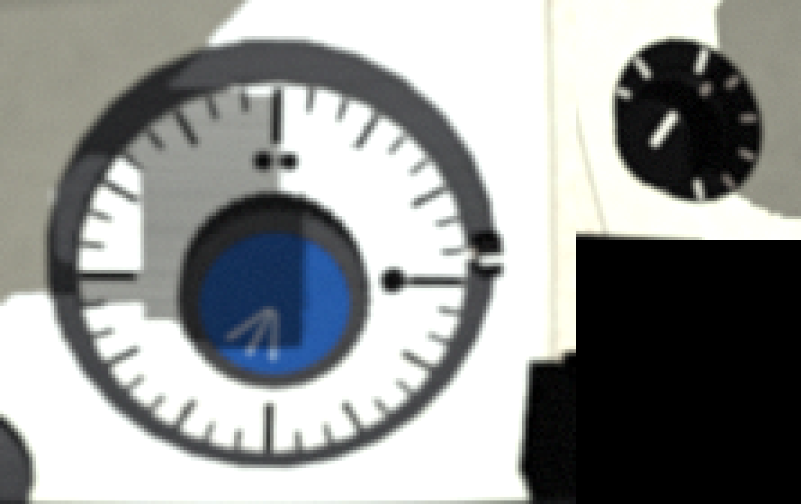

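```bash
python3 - <<'E'
from h import *
c=load('w2')
q=lambda L:np.array(L)/3.6+[210,145]; d=lambda L:(np.array(L)-[576,0])/3.+[85,175]
M=onz(c,q([[437,281],[108,276],[277,117],[268,430]]),.075); cen=M.mean(0); print('marks',M.round(4),cen.round(4))
I=onz(c,q([[487,257]]),.073)[0]
# intersection of mark lines
def an(a,b): v=b-a; return np.degrees(np.arctan2(v[1],v[0]))
A=M[:,:2];S=np.linalg.solve(np.c_[A[0]-A[1],-(A[2]-A[3])],A[3]-A[1]); C=A[1]+S[0]*(A[0]-A[1]); print('C',C)
print('zero dir',an(M[1],M[0]),an(M[3],M[2])+0,'index dir',an(C,I[:2]),np.linalg.norm(I[:2]-C))
D=onz(c,d([[702,60],[733,82],[747,118],[747,155],[730,180],[698,190],[643,70],[624,92]]),.062); P=D[:,:2]
s=np.linalg.lstsq(np.c_[2*P,np.ones(len(P))],(P**2).sum(1),rcond=None)[0]; dc=s[:2]; print('dial',dc,np.linalg.norm(P-dc,axis=1).round(4))
print('mark dirs',[round(an(dc,p),1) for p in P])
K=onz(c,d([[652,143],[675,115]]),.092); print('pointer',K.round(4),an(K[0],K[1]))
t=load('top0')
# top view dial plate / table ring: dark masks
for x in((215,195),(213.5,194)): print('col',onz(t,[x],.15))
E
```

```text
marks [[0.4771 0.2648 0.075 ]
 [0.4755 0.1567 0.075 ]
 [0.4227 0.2114 0.075 ]
 [0.5313 0.2095 0.075 ]] [0.4767 0.2106 0.075 ]
C [0.47632888 0.21049897]
zero dir 89.16974686546561 179.0039124454903 index dir 95.51863635672959 0.07138659615251279
dial [ 0.47424824 -0.0042891 ] [0.0314 0.0326 0.0314 0.0322 0.032  0.0312 0.0304 0.0332]
mark dirs [np.float64(156.2), np.float64(125.4), np.float64(95.3), np.float64(64.3), np.float64(36.1), np.float64(3.0), np.float64(-143.7), np.float64(-116.0)]
pointer [[ 0.4728 -0.0051  0.092 ]
 [ 0.4607  0.0081  0.092 ]] 132.71071860655564
col [[0.54942892 0.08342113 0.15      ]]
col [[0.55202735 0.08741281 0.15      ]]
```

```bash
python3 -c "
from h import *
go(.4755,.2105,.18);go(.4755,.2105,.105)"
```

```text
xyz [-45.8, 13.9, 119.1] ang [-0.0028, -0.0011, -0.0023]
xyz [-45.9, 14.1, 194.1] ang [-0.0028, -0.0011, -0.0023]
```

>>> move_arm --series '[{"grip": 1, "xyz": [-46, 14, 40], "angular": [-0.0028, -0.001, -0.002]}, {"grip": 1, "xyz": [-46, 14, 80], "angular": [-0.0028, -0.001, -0.002]}, {"grip": 1, "xyz": [-46, 14, 119], "angular": [-0.0028, -0.001, -0.002]}, {"grip": 1, "xyz": [-46, 14, 119], "angular": [-0.0028, -0.001, -0.002]}, {"grip": 1, "xyz": [-46, 14, 119], "angular": [-0.0028, -0.001, -0.002]}]'

```text
time_s: 2.8
tcp_pos: [0.4769, 0.2089, 0.1816]
ee_rot: [[-1.0, 0.003, 0.002], [0.003, 1.0, 0.0], [-0.002, 0.0, -1.0]]
wrist_force: [0.9, 0.2, 0.6]
gripper_width: 1.002
gripper_force: 0.0
```

```bash
python3 -c "
from h import *
s=r.sense();print(s['tcp_pos'],s['ee_rot'])
go(.4755,.2105,.105)
c=cap('wrist','w3'); m=cv2.inRange(cv2.cvtColor(c['img'],cv2.COLOR_RGB2HSV),(100,110,50),(125,255,255)); m[:150]=0
k,l,st,ce=cv2.connectedComponentsWithStats(m)
for i in range(1,k):
  if st[i,4]>300: print(st[i],onz(c,[ce[i]],.099))
"
```

```text
[0.47688292 0.2088832  0.18160539] [[-9.99993291e-01  3.28217568e-03  1.62654831e-03]
 [ 3.28232226e-03  9.99994609e-01  8.74567157e-05]
 [-1.62625249e-03  9.27949846e-05 -9.99998673e-01]]
xyz [1.5, 1.6, 76.6] ang [0.0001, 0.0016, -0.0033]
[ 247  194   65   62 2950] [[0.47500237 0.21068847 0.099     ]]
[540 227  20  46 477] [[0.51342816 0.485634   0.099     ]]
```

>>> move_arm --series '[{"grip": 1, "xyz": [2, 2, 40], "angular": [0, 0, 0]}, {"grip": 1, "xyz": [2, 2, 76], "angular": [0, 0, 0]}, {"grip": 1, "xyz": [2, 2, 76], "angular": [0, 0, 0]}, {"grip": 0.6, "xyz": [2, 2, 76], "angular": [0, 0, 0]}, {"grip": 0.6, "xyz": [2, 2, 76], "angular": [0, 0, 0]}, {"grip": 0.5, "xyz": [2, 2, 76], "angular": [0, 0, 0]}, {"grip": 0.5, "xyz": [2, 2, 76], "angular": [0, 0, 0]}]'

```text
time_s: 3.55
tcp_pos: [0.475, 0.2116, 0.1066]
ee_rot: [[-1.0, 0.001, 0.003], [0.001, 1.0, 0.0], [-0.003, 0.0, -1.0]]
wrist_force: [3.9, -12.1, 5.2]
gripper_width: 0.721
gripper_force: 6.1
```

>>> move_arm --series '[{"grip": 0.4, "xyz": [0, 0, 0], "angular": [0, 0, 0]}, {"grip": 0.4, "xyz": [0, 0, 0], "angular": [0, 0, 0]}, {"grip": 0.4, "xyz": [0, 0, 0], "angular": [0, 0, 0.1]}, {"grip": 0.4, "xyz": [0, 0, 0], "angular": [0, 0, 0.2]}, {"grip": 0.4, "xyz": [0, 0, 0], "angular": [0, 0, 0.3]}, {"grip": 0.4, "xyz": [0, 0, 0], "angular": [0, 0, 0.4]}, {"grip": 0.4, "xyz": [0, 0, 0], "angular": [0, 0, 0.5]}, {"grip": 0.4, "xyz": [0, 0, 0], "angular": [0, 0, 0.586]}, {"grip": 0.4, "xyz": [0, 0, 0], "angular": [0, 0, 0.586]}, {"grip": 0.4, "xyz": [0, 0, 0], "angular": [0, 0, 0.586]}]'

```text
time_s: 4.55
tcp_pos: [0.475, 0.2107, 0.1065]
ee_rot: [[-0.832, 0.554, 0.002], [0.554, 0.832, -0.002], [-0.002, -0.001, -1.0]]
wrist_force: [2.6, -4.9, 5.2]
gripper_width: 0.686
gripper_force: 30.0
```

>>> move_arm --series '[{"grip": 0.8, "xyz": [0, 0, 0], "angular": [0, 0, 0]}, {"grip": 1, "xyz": [0, 0, 0], "angular": [0, 0, 0]}, {"grip": 1, "xyz": [0, 0, 0], "angular": [0, 0, 0]}, {"grip": 1, "xyz": [0, 0, 0], "angular": [0, 0, 0]}, {"grip": 1, "xyz": [0, 0, -50], "angular": [0, 0, 0]}, {"grip": 1, "xyz": [0, 0, -95], "angular": [0, 0, 0]}, {"grip": 1, "xyz": [0, 0, -95], "angular": [0, 0, 0]}, {"grip": 1, "xyz": [0, 0, -95], "angular": [0, 0, 0]}]'

```text
time_s: 5.35
tcp_pos: [0.4744, 0.2126, 0.2008]
ee_rot: [[-0.832, 0.555, 0.003], [0.555, 0.832, 0.003], [-0.001, 0.005, -1.0]]
wrist_force: [-1.2, -0.3, -0.5]
gripper_width: 0.997
gripper_force: 0.0
```

```bash
python3 - <<'E'
from h import *
go(.44,.2105,.25,180)
E
```

```text
xyz [27.4, -20.6, -49.3] ang [0.0043, 0.002, -0.5882]
```

>>> move_arm --series '[{"grip": 1, "xyz": [27, -20, -49], "angular": [0.004, 0, -0.1]}, {"grip": 1, "xyz": [27, -20, -49], "angular": [0.004, 0, -0.25]}, {"grip": 1, "xyz": [27, -20, -49], "angular": [0.004, 0, -0.4]}, {"grip": 1, "xyz": [27, -20, -49], "angular": [0.004, 0, -0.588]}, {"grip": 1, "xyz": [27, -20, -49], "angular": [0.004, 0, -0.588]}, {"grip": 1, "xyz": [27, -20, -49], "angular": [0.004, 0, -0.588]}, {"grip": 1, "xyz": [27, -20, -49], "angular": [0.004, 0, -0.588]}]'

```text
time_s: 6.05
tcp_pos: [0.4402, 0.2101, 0.2475]
ee_rot: [[-1.0, 0.001, -0.002], [0.001, 1.0, -0.004], [0.002, -0.004, -1.0]]
wrist_force: [0.7, 0.1, 0.2]
gripper_width: 0.999
gripper_force: 0.0
```

```bash
python3 - <<'E'
from h import *
c=cap('wrist','w4'); print(c['s']['tcp_pos'])
u,v=proj(c,[[.4755,.2105,.075]])[0].astype(int); print(u,v)
im=c['img'][v-90:v+60,u-90:u+90,::-1]; cv2.imwrite('pics/crop4.png',cv2.resize(np.clip(im*1.3,0,255).astype(np.uint8),None,fx=4,fy=4,interpolation=3))
E
```

```text
[0.44017995 0.21013463 0.24751783]
278 229
```

View pics/crop4.png

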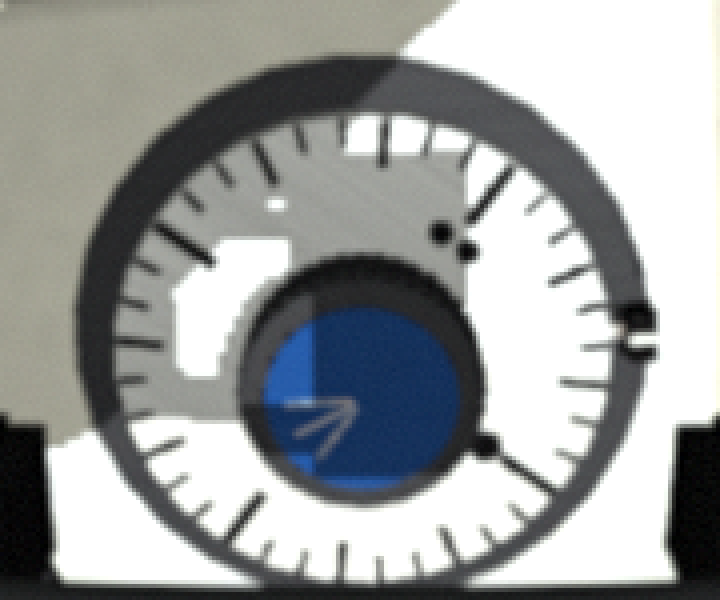

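```bash
python3 - <<'E'
from h import *
c=load('w4'); q=lambda L:np.array(L)/4+[188,139]
M=onz(c,q([[525,472],[188,245],[490,195],[245,520],[600,347],[585,383],[597,308]]),.075)[:,:2]
I=onz(c,q([[641,341]]),.073)[0,:2]
S=np.linalg.solve(np.c_[M[0]-M[1],-(M[2]-M[3])],M[3]-M[1]); C=M[1]+S[0]*(M[0]-M[1])
an=lambda v:np.degrees(np.arctan2(v[1],v[0]))
print(C,an(M[0]-M[1]),an(M[2]-M[3])-90,[an(m-C) for m in M],'idx',an(I-C),np.linalg.norm(I-C))
E
```

```text
[0.47614348 0.21111133] 54.34392880298061 54.809842790738486 [np.float64(54.3439288029806), np.float64(-125.65607119701939), np.float64(144.8098427907385), np.float64(-35.19015720926148), np.float64(94.12849396298752), np.float64(84.52986477282575), np.float64(104.09893062759348)] idx 94.17155970476338 0.07171724529415704
```

The crop shows the 40 mark at (600,347) in line with the index at (640,342). Rays give a reading of 39.7°. Next is the dial.

>>> move_arm --series '[{"grip": 1, "xyz": [0, -50, 0], "angular": [0.004, 0.002, 0]}, {"grip": 1, "xyz": [0, -100, 0], "angular": [0.004, 0.002, 0]}, {"grip": 1, "xyz": [0, -150, 0], "angular": [0.004, 0.002, 0]}, {"grip": 1, "xyz": [0, -200, 0], "angular": [0.004, 0.002, 0]}, {"grip": 1, "xyz": [0, -214, 0], "angular": [0.004, 0.002, 0]}, {"grip": 1, "xyz": [0, -214, 0], "angular": [0.004, 0.002, 0]}, {"grip": 1, "xyz": [0, -214, 0], "angular": [0.004, 0.002, 0]}]'

```text
time_s: 6.8
tcp_pos: [0.4406, -0.0037, 0.2491]
ee_rot: [[-1.0, 0.001, -0.002], [0.002, 1.0, -0.007], [0.002, -0.007, -1.0]]
wrist_force: [-1.2, 0.7, 0.1]
gripper_width: 1.0
gripper_force: 0.0
```

```bash
cat > dial.py <<'E'
from h import *
import sys
c=cap('wrist',sys.argv[1]); print(c['s']['tcp_pos'])
u,v=proj(c,[[.4743,-.0043,.08]])[0].astype(int); print(u,v)
g=cv2.cvtColor(c['img'],cv2.COLOR_RGB2GRAY)
x0,y0=u-45,v-45; P=g[y0:y0+90,x0:x0+90]
m=(P>105).astype(np.uint8); k,l,s,ce=cv2.connectedComponentsWithStats(m)
for i in range(1,k):
    if 4<s[i,4]<250:
        w=onz(c,[ce[i]+[x0,y0]],.062)[0,:2]; t=onz(c,[ce[i]+[x0,y0]],.092)[0,:2]; d=w-[.4743,-.0043]
        print(s[i].tolist(),'plate',w.round(4),'ang',np.degrees(np.arctan2(d[1],d[0])).round(1),np.hypot(*d).round(4),'top',t.round(4))
        if np.hypot(*d)<.024:
            yx=np.argwhere(l==i)[:,::-1]+[x0,y0]; W=onz(c,yx,.092)[:,:2]; e=np.linalg.svd(W-W.mean(0))[2][0]
            a=W[np.argmax((W-W.mean(0))@e)];b=W[np.argmin((W-W.mean(0))@e)]; print('  pointer',a,b,np.degrees(np.arctan2(e[1],e[0])))
E
python3 dial.py d1
```

```text
[ 0.44059796 -0.00366754  0.24911676]
277 229
[56, 10, 4, 7, 10] plate [0.4455 0.0075] ang 157.7 0.0311 top [0.4377 0.0066]
[25, 12, 6, 7, 11] plate [ 0.4479 -0.0232] ang -144.4 0.0325 top [ 0.4399 -0.0213]
[59, 23, 4, 3, 7] plate [0.4579 0.0111] ang 136.7 0.0225 top [0.449  0.0099]
  pointer [0.44873919 0.01123029] [0.4497268  0.00840818] 123.08783990843973
[46, 36, 12, 12, 34] plate [0.4769 0.0018] ang 66.7 0.0066 top [0.4663 0.0014]
  pointer [ 0.47189422 -0.00387222] [0.46068192 0.00662494] -43.06022302584521
```

```bash
python3 -c "
from h import *
go(.4743,-.0048,.16);go(.4743,-.0048,.102)"
```

```text
xyz [-33.8, -1.1, 89.1] ang [-0.0066, -0.0021, -0.0002]
xyz [-33.9, -0.7, 147.1] ang [-0.0066, -0.0021, -0.0002]
```

>>> move_arm --series '[{"grip": 1, "xyz": [-34, -1, 40], "angular": [-0.004, 0, 0]}, {"grip": 1, "xyz": [-34, -1, 80], "angular": [-0.004, 0, 0]}, {"grip": 1, "xyz": [-34, -1, 120], "angular": [-0.004, 0, 0]}, {"grip": 1, "xyz": [-34, -1, 147], "angular": [-0.004, 0, 0]}, {"grip": 1, "xyz": [-34, -1, 147], "angular": [-0.004, 0, 0]}, {"grip": 0.6, "xyz": [-34, -1, 147], "angular": [-0.004, 0, 0]}, {"grip": 0.3, "xyz": [-34, -1, 147], "angular": [-0.004, 0, 0]}, {"grip": 0.2, "xyz": [-34, -1, 147], "angular": [-0.004, 0, 0]}, {"grip": 0.2, "xyz": [-34, -1, 147], "angular": [-0.004, 0, 0]}, {"grip": 0.2, "xyz": [-34, -1, 147], "angular": [-0.004, 0, 0]}]'

```text
time_s: 7.85
tcp_pos: [0.4747, -0.0055, 0.1031]
ee_rot: [[-1.0, 0.0, -0.0], [0.0, 1.0, -0.002], [0.0, -0.002, -1.0]]
wrist_force: [-0.1, 0.8, -0.7]
gripper_width: 0.628
gripper_force: 0.0
```

>>> move_arm --series '[{"grip": 0.2, "xyz": [0, 0, 0], "angular": [0, 0, 0]}, {"grip": 0.2, "xyz": [0, 0, 0], "angular": [0, 0, 0]}]'

```text
time_s: 8.05
tcp_pos: [0.4744, -0.0059, 0.1026]
ee_rot: [[-1.0, -0.0, -0.002], [-0.0, 1.0, -0.003], [0.002, -0.003, -1.0]]
wrist_force: [-0.7, -0.5, 1.5]
gripper_width: 0.473
gripper_force: 30.0
```

>>> move_arm --series '[{"grip": 0.2, "xyz": [0, 0, 0], "angular": [0, 0, 0.12]}, {"grip": 0.2, "xyz": [0, 0, 0], "angular": [0, 0, 0.24]}, {"grip": 0.2, "xyz": [0, 0, 0], "angular": [0, 0, 0.36]}, {"grip": 0.2, "xyz": [0, 0, 0], "angular": [0, 0, 0.48]}, {"grip": 0.2, "xyz": [0, 0, 0], "angular": [0, 0, 0.6]}, {"grip": 0.2, "xyz": [0, 0, 0], "angular": [0, 0, 0.72]}, {"grip": 0.2, "xyz": [0, 0, 0], "angular": [0, 0, 0.84]}, {"grip": 0.2, "xyz": [0, 0, 0], "angular": [0, 0, 0.94]}]'

```text
time_s: 8.85
tcp_pos: [0.4742, -0.0064, 0.1025]
ee_rot: [[-0.586, 0.81, -0.003], [0.81, 0.586, -0.004], [-0.002, -0.004, -1.0]]
wrist_force: [-1.3, -3.2, 3.5]
gripper_width: 0.473
gripper_force: 30.0
```

>>> move_arm --series '[{"grip": 0.2, "xyz": [0, 0, 0], "angular": [0, 0, 0.12]}, {"grip": 0.2, "xyz": [0, 0, 0], "angular": [0, 0, 0.24]}, {"grip": 0.2, "xyz": [0, 0, 0], "angular": [0, 0, 0.36]}, {"grip": 0.2, "xyz": [0, 0, 0], "angular": [0, 0, 0.48]}, {"grip": 0.2, "xyz": [0, 0, 0], "angular": [0, 0, 0.6]}, {"grip": 0.2, "xyz": [0, 0, 0], "angular": [0, 0, 0.72]}, {"grip": 0.2, "xyz": [0, 0, 0], "angular": [0, 0, 0.805]}, {"grip": 0.2, "xyz": [0, 0, 0], "angular": [0, 0, 0.805]}]'

```text
time_s: 9.65
tcp_pos: [0.4756, -0.0584, 0.0853]
ee_rot: [[0.049, 0.998, 0.032], [0.982, -0.054, 0.182], [0.183, 0.023, -0.983]]
wrist_force: [-16.5, 50.2, 88.4]
gripper_width: 0.208
gripper_force: 44.7
```

>>> move_arm --series '[{"grip": 0.6, "xyz": [0, 0, 0], "angular": [0, 0, 0]}, {"grip": 0.8, "xyz": [0, 0, 0], "angular": [0, 0, 0]}, {"grip": 0.8, "xyz": [0, 0, 0], "angular": [0, 0, 0]}, {"grip": 1, "xyz": [0, 0, -50], "angular": [0, 0, 0]}, {"grip": 1, "xyz": [0, 0, -100], "angular": [0, 0, 0]}, {"grip": 1, "xyz": [0, 0, -147], "angular": [0, 0, 0]}, {"grip": 1, "xyz": [0, 0, -147], "angular": [0, 0, 0]}]'

```text
time_s: 10.35
tcp_pos: [0.4702, -0.1004, 0.2251]
ee_rot: [[0.035, 0.999, 0.037], [0.983, -0.041, 0.181], [0.183, 0.03, -0.983]]
wrist_force: [0.4, -0.1, -0.3]
gripper_width: 0.756
gripper_force: 0.0
```

```bash
python3 - <<'E'
from h import *
print(r.sense()['joints'])
go(.44,-.004,.25,180)
E
```

```text
[   0.61831047    9.62154466  -16.62415577  -11.81776857  -62.02399072
 -177.4060801 ]
xyz [98.3, -33.4, -8.1] ang [0.1707, -0.1182, -1.6039]
```

Joint 6 hit its limit during the turn, because turning clockwise lowers q6. The tool tilted and slipped off the dial. I'll straighten it and look again.

>>> move_arm --series '[{"grip": 1, "xyz": [10, -4, -10], "angular": [0.017, -0.012, -0.16]}, {"grip": 1, "xyz": [20, -8, -15], "angular": [0.034, -0.024, -0.32]}, {"grip": 1, "xyz": [30, -12, -15], "angular": [0.05, -0.035, -0.48]}, {"grip": 1, "xyz": [50, -18, -15], "angular": [0.068, -0.047, -0.64]}, {"grip": 1, "xyz": [70, -24, -15], "angular": [0.085, -0.059, -0.8]}, {"grip": 1, "xyz": [85, -30, -15], "angular": [0.102, -0.07, -0.96]}, {"grip": 1, "xyz": [98, -33, -10], "angular": [0.119, -0.083, -1.12]}, {"grip": 1, "xyz": [98, -33, -8], "angular": [0.136, -0.094, -1.28]}, {"grip": 1, "xyz": [98, -33, -8], "angular": [0.153, -0.106, -1.44]}, {"grip": 1, "xyz": [98, -33, -8], "angular": [0.17, -0.118, -1.6]}]'

```text
time_s: 11.35
tcp_pos: [0.4368, -0.0026, 0.2428]
ee_rot: [[-0.994, 0.11, -0.024], [0.109, 0.994, 0.015], [0.025, 0.012, -1.0]]
wrist_force: [-0.3, -0.5, 0.4]
gripper_width: 1.006
gripper_force: 0.0
```

```bash
python3 - <<'E'
from h import *
print(r.sense()['joints'],r.sense()['tcp_pos']); go(.44,-.004,.25,180)
E
```

```text
[  20.25217053    4.2858976   -23.45467518   -1.40018585  -63.2451592
 -115.90298027] [ 0.43680535 -0.00256844  0.2427756 ]
xyz [-3.2, -1.0, -7.3] ang [0.0133, -0.0244, -0.1098]
```

>>> move_arm --series '[{"grip": 1, "xyz": [-3, -1, -7], "angular": [0.0133, -0.0244, -0.11]}, {"grip": 1, "xyz": [-3, -1, -7], "angular": [0.0133, -0.0244, -0.11]}, {"grip": 1, "xyz": [-3, -1, -7], "angular": [0.0133, -0.0244, -0.11]}]'

```text
time_s: 11.65
tcp_pos: [0.4398, -0.0041, 0.25]
ee_rot: [[-1.0, 0.009, -0.0], [0.009, 1.0, 0.001], [0.0, 0.001, -1.0]]
wrist_force: [-0.2, -0.3, 0.7]
gripper_width: 0.997
gripper_force: 0.0
```

```bash
python3 dial.py d2; python3 - <<'E'
from h import *
c=load('d2'); go(.44,-.004,.25,180)
cv2.imwrite('pics/crop5.png',cv2.resize(np.clip(c['img'][120:330,190:470,::-1]*1.3,0,255).astype(np.uint8),None,fx=2.8,fy=2.8,interpolation=3))
E
```

```text
[ 0.43980987 -0.00413125  0.24997746]
277 229
[55, 10, 4, 7, 7] plate [0.4457 0.0075] ang 157.5 0.0309 top [0.4379 0.0065]
[25, 13, 4, 5, 6] plate [ 0.4474 -0.0236] ang -144.3 0.0331 top [ 0.4394 -0.0217]
[46, 49, 16, 8, 33] plate [0.4895 0.0045] ang 30.0 0.0176 top [0.4776 0.0038]
  pointer [0.480286   0.01122881] [ 0.47489189 -0.00339031] 66.27776955034577
xyz [-0.2, 0.2, -0.1] ang [0.001, -0.0003, -0.0085]
```

View pics/crop5.png

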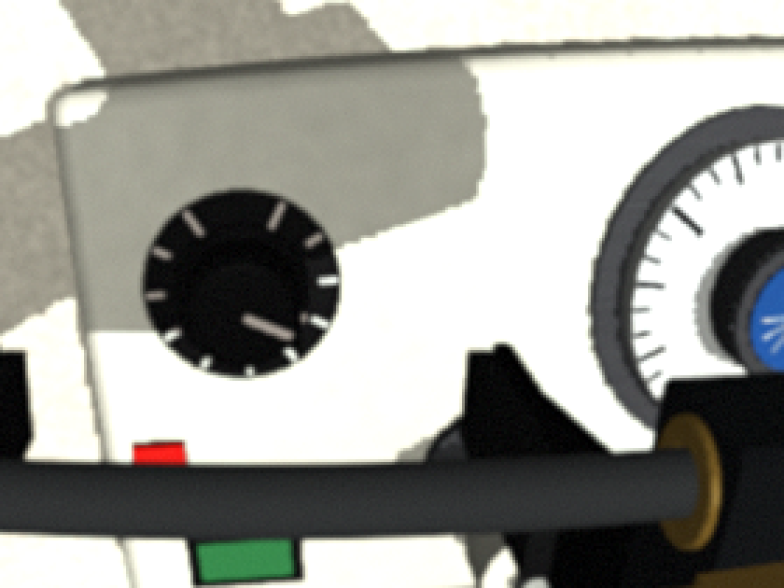

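```bash
python3 - <<'E'
from h import *
c=load('d2'); q=lambda L:np.array(L)/2.8+[190,120]
D=onz(c,q([(278,213),(315,240),(328,281),(318,321),(292,354),(250,372),(207,362),(172,333),(155,295),(162,254),(193,221)]),.062)[:,:2]
s=np.linalg.lstsq(np.c_[2*D,np.ones(11)],(D**2).sum(1),rcond=None)[0]; dc=s[:2]; a=np.degrees(np.arctan2(*(D-dc).T[::-1])); print(dc,a.round(1),np.linalg.norm(D-dc,axis=1).round(4))
print('zero est',np.mean([(x+30*i+180)%360-180 for i,x in enumerate(a)]))
P=onz(c,q([(247,319),(290,336)]),.092)[:,:2]; v=P[1]-P[0]; print(P,np.degrees(np.arctan2(v[1],v[0])))
E
```

```text
[ 0.47471265 -0.00500791] [ 155.6  125.4   95.8   66.1   35.9    4.8  -25.1  -57.4  -87.  -116.
 -146.7] [0.0329 0.0336 0.0327 0.0318 0.0327 0.0341 0.0327 0.0321 0.0331 0.0331
 0.0325]
zero est 154.68713069161993
[[ 0.47481925 -0.00318171]
 [ 0.48135026  0.01179779]] 66.44298060922054
```

>>> move_arm --series '[{"grip": 1, "xyz": [-35, -1, 40], "angular": [0, 0, -0.008]}, {"grip": 1, "xyz": [-35, -1, 80], "angular": [0, 0, -0.008]}, {"grip": 1, "xyz": [-35, -1, 120], "angular": [0, 0, -0.008]}, {"grip": 1, "xyz": [-35, -1, 147], "angular": [0, 0, -0.008]}, {"grip": 0.6, "xyz": [-35, -1, 147], "angular": [0, 0, -0.008]}, {"grip": 0.3, "xyz": [-35, -1, 147], "angular": [0, 0, -0.008]}, {"grip": 0.2, "xyz": [-35, -1, 147], "angular": [0, 0, -0.008]}, {"grip": 0.2, "xyz": [-35, -1, 147], "angular": [0, 0, -0.008]}, {"grip": 0.2, "xyz": [-35, -1, 147], "angular": [0, 0, -0.008]}, {"grip": 0.2, "xyz": [-35, -1, 147], "angular": [0, 0, -0.008]}]'

```text
time_s: 12.7
tcp_pos: [0.4756, -0.0053, 0.1042]
ee_rot: [[-1.0, -0.002, 0.002], [-0.002, 1.0, 0.001], [-0.002, 0.001, -1.0]]
wrist_force: [0.1, 0.3, 0.1]
gripper_width: 0.538
gripper_force: 0.0
```

>>> move_arm --series '[{"grip": 0.2, "xyz": [0, 0, 0], "angular": [0, 0, 0]}, {"grip": 0.2, "xyz": [0, 0, 0], "angular": [0, 0, 0]}, {"grip": 0.2, "xyz": [0, 0, 0], "angular": [0, 0, 0.1]}, {"grip": 0.2, "xyz": [0, 0, 0], "angular": [0, 0, 0.2]}, {"grip": 0.2, "xyz": [0, 0, 0], "angular": [0, 0, 0.3]}, {"grip": 0.2, "xyz": [0, 0, 0], "angular": [0, 0, 0.4]}, {"grip": 0.2, "xyz": [0, 0, 0], "angular": [0, 0, 0.5]}, {"grip": 0.2, "xyz": [0, 0, 0], "angular": [0, 0, 0.553]}, {"grip": 0.2, "xyz": [0, 0, 0], "angular": [0, 0, 0.553]}]'

```text
time_s: 13.6
tcp_pos: [0.4752, -0.0067, 0.104]
ee_rot: [[-0.852, 0.524, 0.0], [0.524, 0.852, -0.002], [-0.001, -0.001, -1.0]]
wrist_force: [0.5, -6.8, 4.0]
gripper_width: 0.475
gripper_force: 30.0
```

>>> move_arm --series '[{"grip": 0.6, "xyz": [0, 0, 0], "angular": [0, 0, 0]}, {"grip": 0.8, "xyz": [0, 0, 0], "angular": [0, 0, 0]}, {"grip": 0.8, "xyz": [0, 0, 0], "angular": [0, 0, 0]}, {"grip": 1, "xyz": [0, 0, -50], "angular": [0, 0, 0]}, {"grip": 1, "xyz": [0, 0, -100], "angular": [0, 0, -0.1]}, {"grip": 1, "xyz": [0, 0, -147], "angular": [0, 0, -0.25]}, {"grip": 1, "xyz": [29, -18, -147], "angular": [0, 0, -0.4]}, {"grip": 1, "xyz": [29, -18, -147], "angular": [0, 0, -0.553]}, {"grip": 1, "xyz": [29, -18, -147], "angular": [0, 0, -0.553]}, {"grip": 1, "xyz": [29, -18, -147], "angular": [0, 0, -0.553]}]'

```text
time_s: 14.6
tcp_pos: [0.4411, -0.0053, 0.2503]
ee_rot: [[-1.0, 0.001, 0.001], [0.001, 1.0, 0.001], [-0.001, 0.001, -1.0]]
wrist_force: [-0.6, -0.6, 0.0]
gripper_width: 0.998
gripper_force: 0.0
```

```bash
python3 dial.py d3
```

```text
[ 0.44113634 -0.00532906  0.25026573]
278 227
[55, 10, 4, 7, 7] plate [0.4451 0.0078] ang 157.5 0.0316 top [0.4374 0.0066]
[25, 13, 4, 6, 9] plate [ 0.4477 -0.0234] ang -144.4 0.0328 top [ 0.4397 -0.0217]
[12, 41, 3, 2, 5] plate [ 0.4761 -0.0385] ang -86.9 0.0342 top [ 0.4656 -0.0354]
[45, 51, 10, 13, 29] plate [4.934e-01 3.000e-04] ang 13.6 0.0197 top [ 4.813e-01 -2.000e-04]
  pointer [0.48813769 0.00449177] [ 0.47543693 -0.00437332] 34.57434453249759
```

The dial is at mark 4: the pointer is at 34.6° and the mark at 34.7°. Next is the arm.

```bash
python3 - <<'E'
from h import *
t=load('top0')
a=onz(t,[[177,150.3]],.233)[0]; b=onz(t,[[211.5,193.3]],.15)[0]; print(a,b,np.linalg.norm((a-b)[:2]),np.degrees(np.arctan2(*(a-b)[[1,0]])))
go(.56,.13,.36)
E
```

```text
[0.6454236  0.16678006 0.233     ] [0.5538232  0.09268755 0.15      ] 0.1178148220994884 38.96824333875893
xyz [-118.7, 135.6, -109.9] ang [0.0005, 0.0003, -0.0008]
```

>>> move_arm --series '[{"grip": 1, "xyz": [0, 20, -45], "angular": [0, 0, 0]}, {"grip": 1, "xyz": [-5, 50, -85], "angular": [0, 0, 0]}, {"grip": 1, "xyz": [-30, 85, -110], "angular": [0, 0, 0]}, {"grip": 1, "xyz": [-65, 115, -110], "angular": [0, 0, 0]}, {"grip": 1, "xyz": [-100, 140, -110], "angular": [0, 0, 0]}, {"grip": 1, "xyz": [-130, 150, -110], "angular": [0, 0, 0]}, {"grip": 1, "xyz": [-130, 150, -110], "angular": [0, 0, 0]}, {"grip": 1, "xyz": [-130, 150, -110], "angular": [0, 0, 0]}]'

```text
time_s: 15.45
tcp_pos: [0.5712, 0.1448, 0.3586]
ee_rot: [[-1.0, -0.0, -0.003], [-0.0, 1.0, -0.001], [0.003, -0.001, -1.0]]
wrist_force: [-0.5, -0.7, -0.7]
gripper_width: 1.001
gripper_force: 0.0
```

```bash
python3 - <<'E'
from h import *
w=cap('wrist','w6'); print(w['s']['tcp_pos'],proj(w,[[.6454,.1668,.233],[.5538,.0927,.15]]))
t=cap('top','top6')
a=cv2.resize(w['img'][60:340,160:440,::-1],None,fx=2,fy=2,interpolation=3)
cv2.imwrite('pics/crop6.png',np.clip(a*1.3,0,255).astype(np.uint8))
E
```

```text
[0.57115932 0.14482429 0.35856846] [[300.90186274 286.10168447]
 [229.32278142 172.0075257 ]]
```

View pics/crop6.png

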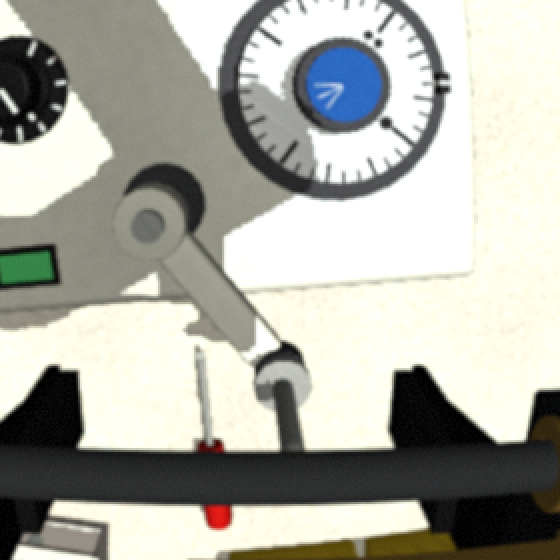

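```bash
python3 - <<'E'
from h import *
w=load('w6')
a=onz(w,[[301,252]],.153)[0]; b=onz(w,[[234,172.5]],.15)[0]; print(a,b,np.linalg.norm((a-b)[:2]),np.degrees(np.arctan2(*(a-b)[[1,0]])))
go(.643,.165,.28);go(.643,.165,.218)
E
```

```text
[0.64646701 0.17214534 0.153     ] [0.55439312 0.09782198 0.15      ] 0.11832819837729021 38.91096363590892
xyz [-72.7, 20.8, 80.3] ang [0.0001, -0.0, 0.0006]
xyz [-72.7, 20.7, 142.3] ang [0.0001, -0.0, 0.0006]
```

>>> move_arm --series '[{"grip": 1, "xyz": [-40, 15, 10], "angular": [0, 0, 0]}, {"grip": 1, "xyz": [-75, 25, 20], "angular": [0, 0, 0]}, {"grip": 1, "xyz": [-75, 25, 60], "angular": [0, 0, 0]}, {"grip": 1, "xyz": [-75, 25, 100], "angular": [0, 0, 0]}, {"grip": 1, "xyz": [-75, 25, 140], "angular": [0, 0, 0]}, {"grip": 0.6, "xyz": [-75, 25, 140], "angular": [0, 0, 0]}, {"grip": 0.3, "xyz": [-75, 25, 140], "angular": [0, 0, 0]}, {"grip": 0.3, "xyz": [-75, 25, 140], "angular": [0, 0, 0]}, {"grip": 0.3, "xyz": [-75, 25, 140], "angular": [0, 0, 0]}, {"grip": 0.3, "xyz": [-75, 25, 140], "angular": [0, 0, 0]}]'

```text
time_s: 16.55
tcp_pos: [0.6463, 0.17, 0.2228]
ee_rot: [[-1.0, -0.002, 0.004], [-0.002, 1.0, 0.002], [-0.004, 0.002, -1.0]]
wrist_force: [0.2, -0.1, -0.3]
gripper_width: 0.633
gripper_force: 0.0
```

>>> move_arm --series '[{"grip": 0, "xyz": [0, 0, 0], "angular": [0, 0, 0]}, {"grip": 0, "xyz": [0, 0, 0], "angular": [0, 0, 0]}, {"grip": 0, "xyz": [0, 0, 0], "angular": [0, 0, 0]}, {"grip": 0, "xyz": [0, 0, 0], "angular": [0, 0, 0]}, {"grip": 0, "xyz": [0, 0, 0], "angular": [0, 0, 0]}]'

```text
time_s: 17.05
tcp_pos: [0.6457, 0.1699, 0.2205]
ee_rot: [[-1.0, -0.002, 0.001], [-0.002, 1.0, 0.001], [-0.001, 0.001, -1.0]]
wrist_force: [0.1, 6.6, -0.9]
gripper_width: 0.176
gripper_force: 3.3
```

```bash
python3 - <<'E'
import numpy as np
s=np.array([.6457,.1699]);a0=np.radians(38.9);c=s-.12*np.array([np.cos(a0),np.sin(a0)]);print(c)
for d in range(40,150,6):
    p=c+.12*np.array([np.cos(np.radians(d)),np.sin(np.radians(d))])-s; print(d,(-p[0]*1000).round(),(p[1]*1000).round())
E
```

```text
[0.55231082 0.09454443]
40 1.0 2.0
46 10.0 11.0
52 20.0 19.0
58 30.0 26.0
64 41.0 32.0
70 52.0 37.0
76 64.0 41.0
82 77.0 43.0
88 89.0 45.0
94 102.0 44.0
100 114.0 43.0
106 126.0 40.0
112 138.0 36.0
118 150.0 31.0
124 160.0 24.0
130 171.0 17.0
136 180.0 8.0
142 188.0 -1.0
148 195.0 -12.0
```

>>> move_arm --series '[{"grip": 0, "xyz": [0, 0, 0], "angular": [0, 0, 0]}, {"grip": 0, "xyz": [0, 0, 0], "angular": [0, 0, 0]}, {"grip": 0, "xyz": [0, 0, 0], "angular": [0, 0, 0]}]'

```text
time_s: 17.35
tcp_pos: [0.6462, 0.1709, 0.2205]
ee_rot: [[-1.0, -0.002, 0.002], [-0.002, 1.0, 0.002], [-0.002, 0.002, -1.0]]
wrist_force: [1.7, 4.8, -1.5]
gripper_width: 0.127
gripper_force: 30.0
```

>>> move_arm --series '[{"grip": 0, "xyz": [10, 10, 0], "angular": [0, 0, 0]}, {"grip": 0, "xyz": [20, 18, 0], "angular": [0, 0, 0]}, {"grip": 0, "xyz": [30, 25, 0], "angular": [0, 0, 0]}, {"grip": 0, "xyz": [41, 31, 0], "angular": [0, 0, 0]}, {"grip": 0, "xyz": [52, 36, 0], "angular": [0, 0, 0]}, {"grip": 0, "xyz": [64, 40, 0], "angular": [0, 0, 0]}, {"grip": 0, "xyz": [77, 42, 0], "angular": [0, 0, 0]}, {"grip": 0, "xyz": [89, 44, 0], "angular": [0, 0, 0]}, {"grip": 0, "xyz": [102, 43, 0], "angular": [0, 0, 0]}, {"grip": 0, "xyz": [102, 43, 0], "angular": [0, 0, 0]}]'

```text
time_s: 18.35
tcp_pos: [0.5438, 0.2157, 0.2207]
ee_rot: [[-1.0, -0.004, 0.005], [-0.004, 1.0, 0.007], [-0.005, 0.007, -1.0]]
wrist_force: [-0.5, 11.5, -3.3]
gripper_width: 0.129
gripper_force: 30.0
```

>>> move_arm --series '[{"grip": 0, "xyz": [12, 0, 0], "angular": [0, 0, 0]}, {"grip": 0, "xyz": [24, -3, 0], "angular": [0, 0, 0]}, {"grip": 0, "xyz": [36, -7, 0], "angular": [0, 0, 0]}, {"grip": 0, "xyz": [36, -7, 0], "angular": [0, 0, 0]}]'

```text
time_s: 18.75
tcp_pos: [0.5071, 0.2091, 0.2206]
ee_rot: [[-1.0, -0.004, 0.003], [-0.004, 1.0, 0.008], [-0.003, 0.008, -1.0]]
wrist_force: [-3.2, 13.5, -1.5]
gripper_width: 0.124
gripper_force: 31.0
```

>>> move_arm --series '[{"grip": 0, "xyz": [6, -3, 0], "angular": [0, 0, 0]}, {"grip": 0, "xyz": [11, -6, 0], "angular": [0, 0, 0]}, {"grip": 0, "xyz": [11, -6, 0], "angular": [0, 0, 0]}]'

```text
time_s: 19.05
tcp_pos: [0.4963, 0.2049, 0.2206]
ee_rot: [[-1.0, -0.004, 0.004], [-0.004, 1.0, 0.012], [-0.004, 0.012, -1.0]]
wrist_force: [-5.9, 18.9, -2.8]
gripper_width: 0.12
gripper_force: 30.3
```

>>> move_arm --series '[{"grip": 0, "xyz": [1, 3, 0], "angular": [0, 0, 0]}, {"grip": 0, "xyz": [6, 1, 0], "angular": [0, 0, 0]}, {"grip": 0, "xyz": [9, -1, 0], "angular": [0, 0, 0]}, {"grip": 0, "xyz": [9, -1, 0], "angular": [0, 0, 0]}]'

```text
time_s: 19.45
tcp_pos: [0.4878, 0.2011, 0.2206]
ee_rot: [[-1.0, -0.003, 0.003], [-0.003, 1.0, 0.006], [-0.003, 0.006, -1.0]]
wrist_force: [-1.2, 11.2, -3.1]
gripper_width: 0.113
gripper_force: 30.7
```

>>> move_arm --series '[{"grip": 0, "xyz": [5, -3, 0], "angular": [0, 0, 0]}, {"grip": 0, "xyz": [5, -3, 0], "angular": [0, 0, 0]}]'

```text
time_s: 19.65
tcp_pos: [0.4826, 0.1982, 0.2206]
ee_rot: [[-1.0, -0.003, 0.003], [-0.003, 1.0, 0.006], [-0.003, 0.006, -1.0]]
wrist_force: [-2.7, 11.8, -3.4]
gripper_width: 0.113
gripper_force: 31.1
```

```bash
python3 - <<'E'
from h import *
s=cap('side','s7'); w=cap('wrist','w7'); p=proj(s,[[.4826,.1982,.2]])[0].astype(int); print(p)
a=cv2.resize(s['img'][p[1]-60:p[1]+60,p[0]-70:p[0]+70,::-1],(400,343),interpolation=3)
b=cv2.resize(w['img'][140:380,140:420,::-1],(400,343),interpolation=3)
cv2.imwrite('pics/crop7.png',np.clip(np.hstack([a,b])*1.3,0,255).astype(np.uint8))
E
```

```text
[207 244]
```

View pics/crop7.png

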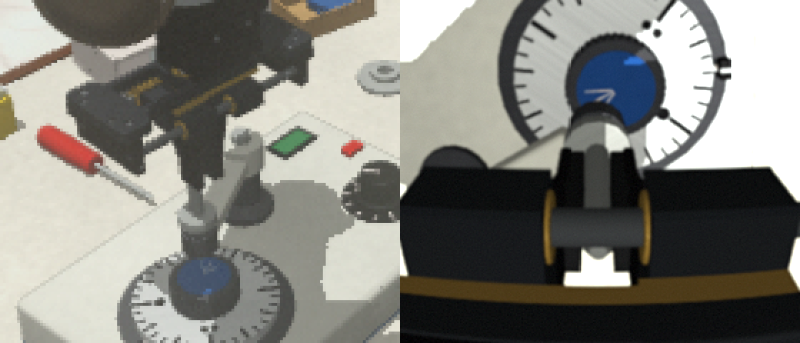

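The side view shows the spindle still pinched and the arm nearly over the chuck. I'll carry on to the stop.

>>> move_arm --series '[{"grip": 0, "xyz": [4, -2, 0], "angular": [0, 0, 0]}, {"grip": 0, "xyz": [6, -3, 0], "angular": [0, 0, 0]}, {"grip": 0, "xyz": [6, -3, 0], "angular": [0, 0, 0]}]'

```text
time_s: 20.05
tcp_pos: [0.4765, 0.1947, 0.2207]
ee_rot: [[-1.0, -0.003, 0.002], [-0.003, 1.0, 0.005], [-0.002, 0.005, -1.0]]
wrist_force: [-1.9, 9.7, -2.4]
gripper_width: 0.112
gripper_force: 28.0
```

>>> move_arm --series '[{"grip": 0, "xyz": [4, -3, 0], "angular": [0, 0, 0]}, {"grip": 0, "xyz": [5, -4, 0], "angular": [0, 0, 0]}, {"grip": 0, "xyz": [5, -4, 0], "angular": [0, 0, 0]}]'

```text
time_s: 20.35
tcp_pos: [0.4745, 0.1939, 0.2208]
ee_rot: [[-1.0, -0.003, 0.01], [-0.003, 1.0, 0.012], [-0.01, 0.012, -1.0]]
wrist_force: [5.5, 16.2, -7.7]
gripper_width: 0.098
gripper_force: 26.4
```

>>> move_arm --series '[{"grip": 0, "xyz": [2, -2, 0], "angular": [0, 0, 0]}, {"grip": 0, "xyz": [2, -2, 0], "angular": [0, 0, 0]}]'

```text
time_s: 20.55
tcp_pos: [0.4693, 0.1867, 0.2207]
ee_rot: [[-1.0, -0.003, -0.0], [-0.003, 1.0, -0.0], [0.0, -0.0, -1.0]]
wrist_force: [-0.3, -1.1, -0.0]
gripper_width: 0.023
gripper_force: 0.0
```

The spindle slipped out at the pad edge. I'll rise and locate it.

>>> move_arm --series '[{"grip": 0.3, "xyz": [15, -10, 0], "angular": [0, 0, 0]}, {"grip": 0.3, "xyz": [30, -15, -40], "angular": [0, 0, 0]}, {"grip": 1, "xyz": [60, -15, -80], "angular": [0, 0, 0]}, {"grip": 1, "xyz": [75, -5, -110], "angular": [0, 0, 0]}, {"grip": 1, "xyz": [75, 0, -140], "angular": [0, 0, 0]}, {"grip": 1, "xyz": [75, 0, -140], "angular": [0, 0, 0]}, {"grip": 1, "xyz": [75, 0, -140], "angular": [0, 0, 0]}]'

```text
time_s: 21.25
tcp_pos: [0.3942, 0.1855, 0.3607]
ee_rot: [[-1.0, -0.001, 0.001], [-0.001, 1.0, 0.0], [-0.001, 0.0, -1.0]]
wrist_force: [0.2, -0.1, -0.7]
gripper_width: 0.572
gripper_force: 0.0
```

```bash
python3 - <<'E'
from h import *
w=cap('wrist','w8'); print(w['s']['tcp_pos'],proj(w,[[.48,.193,.233],[.48,.193,.153],[.5523,.0945,.15],[.4755,.2105,.075]]))
a=cv2.resize(w['img'][90:350,180:440,::-1],None,fx=2.3,fy=2.3,interpolation=3)
cv2.imwrite('pics/crop8.png',np.clip(a*1.3,0,255).astype(np.uint8))
E
```

```text
[0.39422481 0.18545756 0.36074552] [[284.87652154 294.91572323]
 [283.44250681 258.77458503]
 [206.60794919 306.70037963]
 [295.07456017 231.56577963]]
```

View pics/crop8.png

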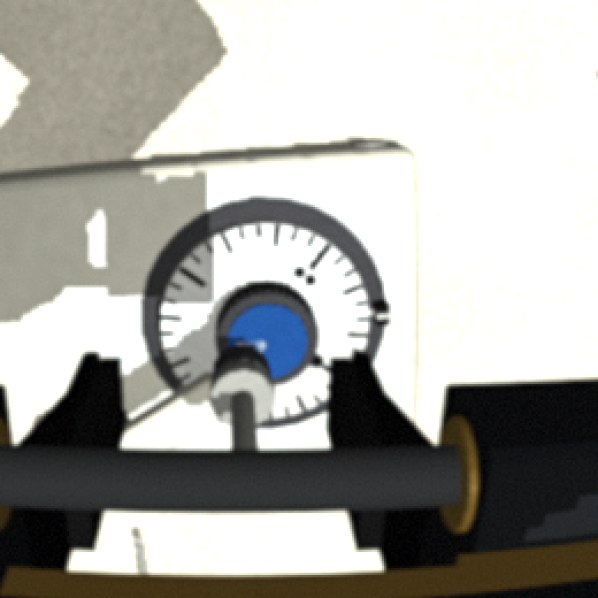

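```bash
python3 - <<'E'
from h import *
w=load('w8'); print(onz(w,[[285,261.2]],.153), onz(w,[[285.3,277]],.19))
go(.482,.194,.30,-52);go(.482,.194,.30,-55)
E
```

```text
[[0.48317171 0.19485728 0.153     ]] [[0.48406624 0.19439431 0.19      ]]
xyz [-88.0, 8.7, 59.6] ang [0.0003, -0.0017, -2.2331]
xyz [-88.0, 8.7, 59.6] ang [0.0003, -0.0017, -2.1807]
```

>>> move_arm --series '[{"grip": 1, "xyz": [0, 0, 0], "angular": [0, 0, -0.14]}, {"grip": 1, "xyz": [0, 0, 0], "angular": [0, 0, -0.28]}, {"grip": 1, "xyz": [0, 0, 0], "angular": [0, 0, -0.42]}, {"grip": 1, "xyz": [0, 0, 0], "angular": [0, 0, -0.56]}, {"grip": 1, "xyz": [0, 0, 0], "angular": [0, 0, -0.7]}, {"grip": 1, "xyz": [0, 0, 0], "angular": [0, 0, -0.84]}, {"grip": 1, "xyz": [0, 0, 0], "angular": [0, 0, -0.98]}, {"grip": 1, "xyz": [0, 0, 0], "angular": [0, 0, -1.12]}]'

```text
time_s: 22.1
tcp_pos: [0.3942, 0.1852, 0.3587]
ee_rot: [[-0.43, -0.903, -0.002], [-0.903, 0.43, -0.003], [0.004, 0.001, -1.0]]
wrist_force: [-0.2, -0.2, 0.3]
gripper_width: 0.999
gripper_force: 0.0
```

>>> move_arm --series '[{"grip": 1, "xyz": [0, 0, 0], "angular": [0, 0, -0.14]}, {"grip": 1, "xyz": [0, 0, 0], "angular": [0, 0, -0.28]}, {"grip": 1, "xyz": [0, 0, 0], "angular": [0, 0, -0.42]}, {"grip": 1, "xyz": [0, 0, 0], "angular": [0, 0, -0.56]}, {"grip": 1, "xyz": [0, 0, 0], "angular": [0, 0, -0.7]}, {"grip": 1, "xyz": [0, 0, 0], "angular": [0, 0, -0.84]}, {"grip": 1, "xyz": [0, 0, 0], "angular": [0, 0, -0.98]}, {"grip": 1, "xyz": [0, 0, 0], "angular": [0, 0, -1.08]}, {"grip": 1, "xyz": [0, 0, 0], "angular": [0, 0, -1.08]}]'

```text
time_s: 23.0
tcp_pos: [0.3943, 0.1854, 0.3589]
ee_rot: [[0.589, -0.808, -0.002], [-0.808, -0.589, -0.002], [0.001, 0.003, -1.0]]
wrist_force: [-0.3, -0.0, -0.2]
gripper_width: 0.996
gripper_force: 0.0
```

```bash
python3 - <<'E'
from h import *
print(r.sense()['joints'][5]); go(.483,.1945,.36,-54);go(.483,.1945,.205,-54)
E
```

```text
-10.62339494126863
xyz [44.9, -77.1, -1.3] ang [0.0031, -0.0008, 0.0015]
xyz [44.8, -77.6, 153.7] ang [0.0031, -0.0008, 0.0015]
```

>>> move_arm --series '[{"grip": 1, "xyz": [25, -40, 0], "angular": [0, 0, 0]}, {"grip": 1, "xyz": [45, -77, 0], "angular": [0, 0, 0]}, {"grip": 1, "xyz": [45, -77, 0], "angular": [0, 0, 0]}, {"grip": 1, "xyz": [45, -77, 40], "angular": [0, 0, 0]}, {"grip": 1, "xyz": [45, -77, 80], "angular": [0, 0, 0]}, {"grip": 1, "xyz": [45, -77, 120], "angular": [0, 0, 0]}, {"grip": 0.6, "xyz": [45, -77, 153], "angular": [0, 0, 0]}, {"grip": 0.3, "xyz": [45, -77, 153], "angular": [0, 0, 0]}, {"grip": 0.3, "xyz": [45, -77, 153], "angular": [0, 0, 0]}, {"grip": 0.3, "xyz": [45, -77, 153], "angular": [0, 0, 0]}]'

```text
time_s: 24.0
tcp_pos: [0.4844, 0.196, 0.2096]
ee_rot: [[0.59, -0.808, 0.004], [-0.808, -0.59, 0.002], [0.001, -0.005, -1.0]]
wrist_force: [0.3, 0.5, -0.2]
gripper_width: 0.723
gripper_force: 0.0
```

>>> move_arm --series '[{"grip": 0, "xyz": [0, 0, 0], "angular": [0, 0, 0]}, {"grip": 0, "xyz": [0, 0, 0], "angular": [0, 0, 0]}, {"grip": 0, "xyz": [0, 0, 0], "angular": [0, 0, 0]}, {"grip": 0, "xyz": [0, 0, 0], "angular": [0, 0, 0]}, {"grip": 0, "xyz": [0, 0, 0], "angular": [0, 0, 0]}, {"grip": 0, "xyz": [0, 0, 0], "angular": [0, 0, 0]}, {"grip": 0, "xyz": [0, 0, 0], "angular": [0, 0, 0]}, {"grip": 0, "xyz": [0, 0, 0], "angular": [0, 0, 0]}]'

```text
time_s: 24.8
tcp_pos: [0.485, 0.1966, 0.2077]
ee_rot: [[0.59, -0.807, 0.004], [-0.807, -0.59, 0.003], [0.0, -0.005, -1.0]]
wrist_force: [4.8, 2.8, -2.8]
gripper_width: 0.127
gripper_force: 30.0
```

>>> move_arm --series '[{"grip": 0, "xyz": [0, 2, 0], "angular": [0, 0, 0]}, {"grip": 0, "xyz": [0, 4, 0], "angular": [0, 0, 0]}, {"grip": 0, "xyz": [0, 4, 0], "angular": [0, 0, 0]}]'

```text
time_s: 25.1
tcp_pos: [0.4849, 0.1966, 0.2078]
ee_rot: [[0.591, -0.807, 0.012], [-0.807, -0.591, 0.008], [0.001, -0.014, -1.0]]
wrist_force: [14.2, 8.0, -9.6]
gripper_width: 0.127
gripper_force: 30.1
```

The arm is at its stop: 16 N of resistance and no movement. I'll release, rise and go to the weights.

>>> move_arm --series '[{"grip": 0.3, "xyz": [0, -3, 0], "angular": [0, 0, 0]}, {"grip": 0.5, "xyz": [0, -3, 0], "angular": [0, 0, 0]}, {"grip": 0.6, "xyz": [0, -3, 0], "angular": [0, 0, 0]}, {"grip": 1, "xyz": [0, -3, -40], "angular": [0, 0, 0]}, {"grip": 1, "xyz": [0, -3, -90], "angular": [0, 0, 0]}, {"grip": 1, "xyz": [0, -3, -140], "angular": [0, 0, 0]}, {"grip": 1, "xyz": [0, -3, -140], "angular": [0, 0, 0]}]'

```text
time_s: 25.8
tcp_pos: [0.4849, 0.1955, 0.3558]
ee_rot: [[0.59, -0.807, 0.015], [-0.807, -0.59, 0.008], [0.002, -0.017, -1.0]]
wrist_force: [0.3, 0.6, 0.3]
gripper_width: 0.683
gripper_force: 0.0
```

```bash
python3 - <<'E'
from h import *
c=cap('top','top9')
for p in((327,164),(322,255),(372,254)): print(onz(c,[p],.015))
cv2.imwrite('pics/x.png',c['img'])
print(r.sense()['joints'])
go(.36,-.33,.25,-90)
go(.40,.0,.35,-90)
E
```

```text
[[ 0.66717732 -0.22258655  0.015     ]]
[[ 0.40089016 -0.20729764  0.015     ]]
[[ 0.4054026  -0.34988341  0.015     ]]
[ 3.98643705e+01  8.19865319e+00 -3.66921085e+00  3.71796896e-02
 -7.75905915e+01 -3.72053631e+00]
xyz [351.3, 410.3, 97.8] ang [-0.0092, 0.003, 0.631]
xyz [108.4, 182.4, -0.1] ang [-0.0092, 0.003, 0.631]
```

>>> move_arm --series '[{"grip": 1, "xyz": [10, 45, 0], "angular": [-0.009, 0.003, 0.08]}, {"grip": 1, "xyz": [30, 85, 0], "angular": [-0.009, 0.003, 0.16]}, {"grip": 1, "xyz": [55, 125, 0], "angular": [-0.009, 0.003, 0.24]}, {"grip": 1, "xyz": [85, 160, 0], "angular": [-0.009, 0.003, 0.32]}, {"grip": 1, "xyz": [108, 182, 0], "angular": [-0.009, 0.003, 0.42]}, {"grip": 1, "xyz": [108, 182, 0], "angular": [-0.009, 0.003, 0.53]}, {"grip": 1, "xyz": [108, 182, 0], "angular": [-0.009, 0.003, 0.63]}, {"grip": 1, "xyz": [108, 182, 0], "angular": [-0.009, 0.003, 0.63]}]'

```text
time_s: 26.65
tcp_pos: [0.3982, -0.0004, 0.3462]
ee_rot: [[0.0, -1.0, -0.009], [-1.0, -0.0, -0.005], [0.005, 0.009, -1.0]]
wrist_force: [-0.2, 0.4, -0.5]
gripper_width: 0.998
gripper_force: 0.0
```

```bash
python3 -c "
from h import *
go(.405,-.385,.25,-90)"
```

```text
xyz [384.1, -7.6, 98.2] ang [0.0091, -0.0054, 0.0001]
```

>>> move_arm --series '[{"grip": 1, "xyz": [45, -1, 10], "angular": [0.009, -0.004, 0]}, {"grip": 1, "xyz": [90, -2, 20], "angular": [0.009, -0.004, 0]}, {"grip": 1, "xyz": [135, -3, 30], "angular": [0.009, -0.004, 0]}, {"grip": 1, "xyz": [180, -4, 40], "angular": [0.009, -0.004, 0]}, {"grip": 1, "xyz": [225, -5, 50], "angular": [0.009, -0.004, 0]}, {"grip": 1, "xyz": [270, -6, 65], "angular": [0.009, -0.004, 0]}, {"grip": 1, "xyz": [315, -7, 80], "angular": [0.009, -0.004, 0]}, {"grip": 1, "xyz": [360, -7, 90], "angular": [0.009, -0.004, 0]}, {"grip": 1, "xyz": [384, -7, 98], "angular": [0.009, -0.004, 0]}, {"grip": 1, "xyz": [384, -7, 98], "angular": [0.009, -0.004, 0]}]'

```text
time_s: 27.65
tcp_pos: [0.4047, -0.386, 0.2479]
ee_rot: [[-0.001, -1.0, -0.003], [-1.0, 0.001, 0.002], [-0.002, 0.003, -1.0]]
wrist_force: [-0.5, 1.1, -1.5]
gripper_width: 0.998
gripper_force: 0.0
```

```bash
cat > wt.py <<'E'
from h import *
import sys
# find grey ring near (x,y) in wrist image; print collar centre via outer disc edge (z .007)
f,x,y,R=sys.argv[1],*map(float,sys.argv[2:5])
c=cap('wrist',f); print(c['s']['tcp_pos'].round(4)); g=cv2.GaussianBlur(cv2.cvtColor(c['img'],cv2.COLOR_RGB2GRAY),(3,3),0)
for it in range(4):
    E=[]
    for a in np.linspace(0,2*np.pi,72,endpoint=False):
        rr=np.linspace(R-.012,R+.012,49); p=proj(c,np.c_[x+rr*np.cos(a),y+rr*np.sin(a),0*rr+.006]).astype(np.float32)
        v=cv2.remap(g,p[:,:1].copy(),p[:,1:].copy(),1).ravel().astype(float); d=np.abs(np.gradient(cv2.GaussianBlur(v[None],(0,0),3).ravel()))
        k=d.argmax()
        if d[k]>.6: E.append((x+rr[k]*np.cos(a),y+rr[k]*np.sin(a)))
    E=np.array(E)
    for _ in range(4):
        s=np.linalg.lstsq(np.c_[2*E,np.ones(len(E))],(E**2).sum(1),rcond=None)[0]; rad=np.sqrt(s[2]+s[0]**2+s[1]**2)
        e=np.abs(np.hypot(*(E-s[:2]).T)-rad); E=E[e<max(.0015,1.5*np.median(e))]
    x,y=s[:2]
print('centre',s[:2].round(4),'R',rad.round(4),len(E),'med',np.median(e).round(5),'px',proj(c,[[x,y,.015]]).round(0))
u,v=proj(c,[[x,y,.015]])[0].astype(int)
cv2.imwrite('pics/'+f+'c.png',cv2.resize(c['img'][max(v-80,0):v+80,max(u-110,0):u+110,::-1],None,fx=2,fy=2))
E
python3 wt.py a104 .405 -.35 .052; python3 -c "
from h import *
go(.405,-.35,.25,-90)"
```

```text
[ 0.4047 -0.386   0.2479]
centre [ 0.4095 -0.3446] R 0.0491 22 med 0.00157 px [[273. 215.]]
xyz [-34.7, -0.0, -1.0] ang [0.0017, 0.0014, 0.0004]
```

View pics/a104c.png

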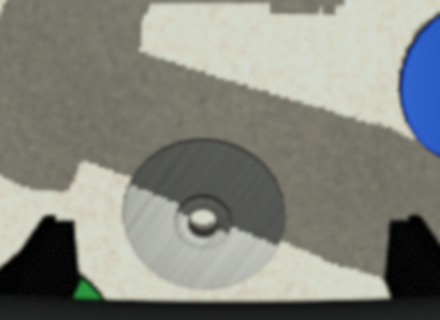

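The crop shows weight_104 at wrist pixel (265,242), with the robot's shadow across it. The shadow misled the edge fit, so I'll rectify to the plane and use Hough circles with a known radius.

```bash
cat > wt.py <<'E'
from h import *
import sys
def find(c,x,y,R,z=.007,w=.09,s=.0005,n=3):
    N=int(2*w/s); X,Y=np.meshgrid(x-w+s*np.arange(N),y-w+s*np.arange(N))
    p=proj(c,np.c_[X.ravel(),Y.ravel(),0*X.ravel()+z]).astype(np.float32).reshape(N,N,2)
    g=cv2.GaussianBlur(cv2.cvtColor(cv2.remap(c['img'],p[...,0].copy(),p[...,1].copy(),1),cv2.COLOR_RGB2GRAY),(0,0),2)
    h=cv2.HoughCircles(g,cv2.HOUGH_GRADIENT,1.5,15,param1=40,param2=12,minRadius=int(R/s-4),maxRadius=int(R/s+4))
    return [] if h is None else [(round(x-w+s*a,4),round(y-w+s*b,4),round(q*s,4)) for a,b,q in h[0][:n]]
if __name__=='__main__':
    f,x,y,R=sys.argv[1],*map(float,sys.argv[2:5])
    try: c=load(f)
    except Exception: c=cap('wrist',f)
    print('disc',find(c,x,y,R)); print('collar',find(c,x,y,.018,.015)); print('bore',find(c,x,y,.009,.015))
E
python3 wt.py a104 .405 -.35 .052
python3 - <<'E'
from h import *
c=load('a104')
P=onz(c,np.array([(123,213),(286,213),(204,138),(204,289)])/2+[163,135],.006); print(P.round(4),P.mean(0))
print(onz(c,np.array([[203,217]])/2+[163,135],.013))
E
```

```text
disc [(np.float32(0.4226), np.float32(-0.3054), np.float32(0.051))]
collar [(np.float32(0.4219), np.float32(-0.3069), np.float32(0.0179)), (np.float32(0.4369), np.float32(-0.4239), np.float32(0.0187)), (np.float32(0.4376), np.float32(-0.3376), np.float32(0.0179))]
bore [(np.float32(0.4219), np.float32(-0.3046), np.float32(0.0089)), (np.float32(0.4219), np.float32(-0.3121), np.float32(0.0089)), (np.float32(0.3881), np.float32(-0.2844), np.float32(0.0105))]
[[ 0.4713 -0.3068  0.006 ]
 [ 0.368  -0.3069  0.006 ]
 [ 0.4191 -0.3562  0.006 ]
 [ 0.4205 -0.2522  0.006 ]] [ 0.41972359 -0.30554423  0.006     ]
[[ 0.42009782 -0.30733696  0.013     ]]
```

It was knocked aside and is now at about (.4215,-.3063). I'll go down on it.

```bash
python3 -c "
from h import *
go(.4215,-.3063,.08,-90)"
```

```text
xyz [-78.2, -16.8, 169.0] ang [0.0017, 0.0014, 0.0004]
```

>>> move_arm --series '[{"grip": 1, "xyz": [-40, -10, 20], "angular": [0, 0, 0]}, {"grip": 1, "xyz": [-78, -17, 40], "angular": [0, 0, 0]}, {"grip": 1, "xyz": [-78, -17, 85], "angular": [0, 0, 0]}, {"grip": 1, "xyz": [-78, -17, 130], "angular": [0, 0, 0]}, {"grip": 1, "xyz": [-78, -17, 169], "angular": [0, 0, 0]}, {"grip": 1, "xyz": [-78, -17, 169], "angular": [0, 0, 0]}, {"grip": 1, "xyz": [-78, -17, 169], "angular": [0, 0, 0]}]'

```text
time_s: 28.4
tcp_pos: [0.4238, -0.3059, 0.083]
ee_rot: [[0.004, -1.0, 0.002], [-1.0, -0.004, -0.002], [0.002, -0.002, -1.0]]
wrist_force: [0.8, -0.9, 1.2]
gripper_width: 1.0
gripper_force: 0.0
```

```bash
python3 wt.py b104 .4215 -.3063 .052; python3 -c "
from h import *
go(.4215,-.3063,.0355,-90)"
```

```text
disc [(np.float32(0.4211), np.float32(-0.3052), np.float32(0.0526)), (np.float32(0.4294), np.float32(-0.2872), np.float32(0.0519)), (np.float32(0.4541), np.float32(-0.2729), np.float32(0.0527))]
collar [(np.float32(0.4069), np.float32(-0.3374), np.float32(0.017)), (np.float32(0.4226), np.float32(-0.3052), np.float32(0.0187)), (np.float32(0.4039), np.float32(-0.2212), np.float32(0.0195))]
bore [(np.float32(0.4219), np.float32(-0.3044), np.float32(0.0088)), (np.float32(0.4219), np.float32(-0.3134), np.float32(0.0105)), (np.float32(0.4031), np.float32(-0.3434), np.float32(0.0105))]
xyz [-0.3, 3.5, 48.7] ang [-0.0051, -0.0027, 0.0033]
```

>>> move_arm --series '[{"grip": 0.8, "xyz": [-1, 2, 25], "angular": [0, 0, 0]}, {"grip": 0.8, "xyz": [-1, 2, 44], "angular": [0, 0, 0]}, {"grip": 0.8, "xyz": [-1, 2, 44], "angular": [0, 0, 0]}, {"grip": 0.8, "xyz": [-1, 2, 44], "angular": [0, 0, 0]}]'

```text
time_s: 28.85
tcp_pos: [0.4228, -0.306, 0.0403]
ee_rot: [[0.002, -1.0, 0.006], [-1.0, -0.002, -0.003], [0.003, -0.006, -1.0]]
wrist_force: [0.2, -0.4, 0.4]
gripper_width: 0.815
gripper_force: 0.0
```

>>> move_arm --series '[{"grip": 0.7, "xyz": [0, 0, 4], "angular": [0, 0, 0]}, {"grip": 0.6, "xyz": [0, 0, 4], "angular": [0, 0, 0]}, {"grip": 0.3, "xyz": [0, 0, 4], "angular": [0, 0, 0]}, {"grip": 0.2, "xyz": [0, 0, 4], "angular": [0, 0, 0]}, {"grip": 0.2, "xyz": [0, 0, 4], "angular": [0, 0, 0]}, {"grip": 0.2, "xyz": [0, 0, 4], "angular": [0, 0, 0]}, {"grip": 0.2, "xyz": [0, 0, 4], "angular": [0, 0, 0]}, {"grip": 0.2, "xyz": [0, 0, 4], "angular": [0, 0, 0]}]'

```text
time_s: 29.65
tcp_pos: [0.4217, -0.3056, 0.0343]
ee_rot: [[0.001, -1.0, 0.003], [-1.0, -0.001, -0.001], [0.001, -0.003, -1.0]]
wrist_force: [0.8, -0.9, 0.9]
gripper_width: 0.393
gripper_force: 30.0
```

>>> move_arm --series '[{"grip": 0.2, "xyz": [0, 0, -15], "angular": [0, 0, 0]}, {"grip": 0.2, "xyz": [0, 0, -40], "angular": [0, 0, 0]}, {"grip": 0.2, "xyz": [0, 0, -80], "angular": [0, 0, 0]}, {"grip": 0.2, "xyz": [0, 0, -120], "angular": [0, 0, 0]}, {"grip": 0.2, "xyz": [0, 0, -160], "angular": [0, 0, 0]}, {"grip": 0.2, "xyz": [0, 0, -200], "angular": [0, 0, 0]}, {"grip": 0.2, "xyz": [0, 0, -240], "angular": [0, 0, 0]}, {"grip": 0.2, "xyz": [0, 0, -275], "angular": [0, 0, 0]}, {"grip": 0.2, "xyz": [0, 0, -275], "angular": [0, 0, 0]}, {"grip": 0.2, "xyz": [0, 0, -275], "angular": [0, 0, 0]}]'

```text
time_s: 30.65
tcp_pos: [0.4197, -0.3043, 0.3073]
ee_rot: [[0.0, -1.0, -0.0], [-1.0, -0.0, 0.002], [-0.002, 0.0, -1.0]]
wrist_force: [-0.1, -0.5, -6.5]
gripper_width: 0.392
gripper_force: 30.0
```

```bash
python3 - <<'E'
from h import *
c=cap('wrist','c104'); p=c['s']['tcp_pos']; print(p,c['s']['gripper_width'])
from wt import find
z=p[2]-.0343
for R,h in((.052,.007),(.018,.015),(.009,.015)): print(find(c,p[0],p[1],R,z+h,w=.07))
go(.4853,.1961,.31,-90)
E
```

```text
[ 0.41967432 -0.30426461  0.30730985] 0.3924623512383908
[(np.float64(0.4198), np.float64(-0.3041), np.float32(0.051)), (np.float64(0.4198), np.float64(-0.2711), np.float32(0.051)), (np.float64(0.4235), np.float64(-0.2644), np.float32(0.051))]
[(np.float64(0.4198), np.float64(-0.3034), np.float32(0.017)), (np.float64(0.461), np.float64(-0.3251), np.float32(0.0187)), (np.float64(0.4468), np.float64(-0.2869), np.float32(0.0195))]
[(np.float64(0.4198), np.float64(-0.3034), np.float32(0.0095)), (np.float64(0.413), np.float64(-0.3094), np.float32(0.0105)), (np.float64(0.4063), np.float64(-0.3634), np.float32(0.0105))]
xyz [-500.2, -66.1, -2.6] ang [0.0027, 0.003, 0.0001]
```

>>> move_arm --series '[{"grip": 0.2, "xyz": [-20, -3, -10], "angular": [0, 0, 0]}, {"grip": 0.2, "xyz": [-60, -8, -15], "angular": [0, 0, 0]}, {"grip": 0.2, "xyz": [-100, -13, -15], "angular": [0, 0, 0]}, {"grip": 0.2, "xyz": [-140, -18, -15], "angular": [0, 0, 0]}, {"grip": 0.2, "xyz": [-180, -24, -15], "angular": [0, 0, 0]}, {"grip": 0.2, "xyz": [-220, -29, -15], "angular": [0, 0, 0]}, {"grip": 0.2, "xyz": [-260, -34, -15], "angular": [0, 0, 0]}, {"grip": 0.2, "xyz": [-300, -40, -15], "angular": [0, 0, 0]}, {"grip": 0.2, "xyz": [-340, -45, -15], "angular": [0, 0, 0]}, {"grip": 0.2, "xyz": [-360, -48, -15], "angular": [0, 0, 0]}]'

```text
time_s: 31.7
tcp_pos: [0.4672, 0.0573, 0.3206]
ee_rot: [[0.003, -1.0, -0.004], [-1.0, -0.003, -0.002], [0.002, 0.004, -1.0]]
wrist_force: [0.9, -0.4, -5.4]
gripper_width: 0.392
gripper_force: 30.0
```

```bash
python3 - <<'E'
from h import *
s=cap('side','s9'); t=cap('top','top10')
P=[[.4848,.1958,.233],[.4848,.1958,.165]]
ps,pt=proj(s,P),proj(t,P); print(ps,pt)
def cr(c,p): u,v=p[0].astype(int); return cv2.resize(c['img'][v-24:v+36,u-35:u+35,::-1],(400,343),interpolation=0)
cv2.imwrite('pics/crop9.png',np.clip(np.hstack([cr(s,ps),cr(t,pt)])*1.2,0,255).astype(np.uint8))
go(.4848,.1958,.315,-90)
E
```

```text
[[207.02478964 232.45374108]
 [208.89479851 255.22238299]] [[162.15196284 215.49598621]
 [169.42315274 218.60465219]]
xyz [-138.7, -17.9, 5.1] ang [0.004, -0.0022, 0.0042]
```

View pics/crop9.png

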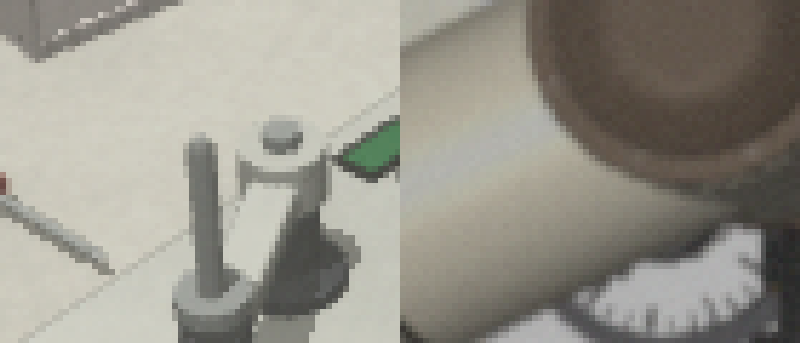

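The side view shows the spindle tip at pixel (207,232.5), exactly where predicted. I'll move over it and lower.

>>> move_arm --series '[{"grip": 0.2, "xyz": [-30, -4, 0], "angular": [0.002, 0, 0]}, {"grip": 0.2, "xyz": [-65, -9, 0], "angular": [0.002, 0, 0]}, {"grip": 0.2, "xyz": [-100, -13, 0], "angular": [0.002, 0, 0]}, {"grip": 0.2, "xyz": [-130, -17, 0], "angular": [0.002, 0, 0]}, {"grip": 0.2, "xyz": [-139, -18, 0], "angular": [0.002, 0, 0]}, {"grip": 0.2, "xyz": [-139, -18, 0], "angular": [0.002, 0, 0]}, {"grip": 0.2, "xyz": [-139, -18, 0], "angular": [0.002, 0, 0]}]'

```text
time_s: 32.5
tcp_pos: [0.4856, 0.1926, 0.3224]
ee_rot: [[0.0, -1.0, 0.001], [-1.0, -0.0, -0.003], [0.003, -0.001, -1.0]]
wrist_force: [0.5, -0.3, -4.4]
gripper_width: 0.39
gripper_force: 30.0
```

```bash
python3 - <<'E'
from h import *
for i in range(2): go(.4848,.1958,.25,-90)
E
```

```text
xyz [-3.4, 0.9, 72.3] ang [-0.0011, -0.0033, 0.0002]
xyz [-3.4, 0.9, 72.3] ang [-0.0011, -0.0033, 0.0002]
```

>>> move_arm --series '[{"grip": 0.2, "xyz": [-3, 1, 20], "angular": [0, 0, 0]}, {"grip": 0.2, "xyz": [-3, 1, 40], "angular": [0, 0, 0]}, {"grip": 0.2, "xyz": [-3, 1, 55], "angular": [0, 0, 0]}, {"grip": 0.2, "xyz": [-3, 1, 65], "angular": [0, 0, 0]}, {"grip": 0.2, "xyz": [-3, 1, 72], "angular": [0, 0, 0]}, {"grip": 0.2, "xyz": [-3, 1, 72], "angular": [0, 0, 0]}]'

```text
time_s: 33.1
tcp_pos: [0.4852, 0.1959, 0.2511]
ee_rot: [[0.0, -1.0, 0.003], [-1.0, -0.0, -0.002], [0.002, -0.003, -1.0]]
wrist_force: [0.3, -0.4, -6.1]
gripper_width: 0.391
gripper_force: 30.0
```

>>> move_arm --series '[{"grip": 0.2, "xyz": [0, 0, 15], "angular": [0, 0, 0]}, {"grip": 0.2, "xyz": [0, 0, 30], "angular": [0, 0, 0]}, {"grip": 0.2, "xyz": [0, 0, 45], "angular": [0, 0, 0]}, {"grip": 0.2, "xyz": [0, 0, 54], "angular": [0, 0, 0]}, {"grip": 0.2, "xyz": [0, 0, 54], "angular": [0, 0, 0]}, {"grip": 0.2, "xyz": [0, 0, 54], "angular": [0, 0, 0]}]'

```text
time_s: 33.7
tcp_pos: [0.4858, 0.1962, 0.1981]
ee_rot: [[0.001, -1.0, 0.004], [-1.0, -0.001, -0.002], [0.002, -0.004, -1.0]]
wrist_force: [0.5, -3.5, -6.7]
gripper_width: 0.393
gripper_force: 30.0
```

>>> move_arm --series '[{"grip": 0.2, "xyz": [0, 0, 4], "angular": [0, 0, 0]}, {"grip": 0.2, "xyz": [0, 0, 6], "angular": [0, 0, 0]}, {"grip": 0.2, "xyz": [0, 0, 6], "angular": [0, 0, 0]}, {"grip": 0.45, "xyz": [0, 0, 6], "angular": [0, 0, 0]}, {"grip": 0.6, "xyz": [0, 0, 6], "angular": [0, 0, 0]}, {"grip": 0.6, "xyz": [0, 0, 6], "angular": [0, 0, 0]}, {"grip": 0.6, "xyz": [0, 0, 6], "angular": [0, 0, 0]}]'

```text
time_s: 34.4
tcp_pos: [0.4864, 0.1976, 0.1926]
ee_rot: [[0.001, -1.0, 0.006], [-1.0, -0.001, 0.001], [-0.001, -0.006, -1.0]]
wrist_force: [0.8, -0.3, 0.3]
gripper_width: 0.576
gripper_force: 0.0
```

>>> move_arm --series '[{"grip": 0.7, "xyz": [0, 0, -15], "angular": [0, 0, 0]}, {"grip": 0.7, "xyz": [0, 0, -50], "angular": [0, 0, 0]}, {"grip": 1, "xyz": [0, 0, -90], "angular": [0, 0, 0]}, {"grip": 1, "xyz": [0, 0, -120], "angular": [0, 0, 0]}, {"grip": 1, "xyz": [30, 0, -120], "angular": [0, 0, 0]}, {"grip": 1, "xyz": [70, 0, -120], "angular": [0, 0, 0]}, {"grip": 1, "xyz": [110, 0, -120], "angular": [0, 0, 0]}, {"grip": 1, "xyz": [150, 0, -120], "angular": [0, 0, 0]}, {"grip": 1, "xyz": [195, -20, -120], "angular": [0, 0, 0]}, {"grip": 1, "xyz": [240, -40, -120], "angular": [0, 0, 0]}]'

```text
time_s: 35.4
tcp_pos: [0.5259, -0.0443, 0.3134]
ee_rot: [[0.002, -1.0, 0.007], [-1.0, -0.002, -0.0], [0.0, -0.007, -1.0]]
wrist_force: [0.8, 0.4, 0.1]
gripper_width: 1.0
gripper_force: 0.0
```

```bash
python3 - <<'E'
from h import *
from wt import find
s=cap('side','s11'); print(find(s,.4848,.1958,.052,.160,w=.08),find(s,.4848,.1958,.018,.168,w=.05))
t=cap('top','top11')
for (x,y,R) in((.667,-.223,.034),(.401,-.207,.028)): print(find(t,x,y,R,w=.07),find(t,x,y,.018,.015,w=.05))
go(.667,-.258,.25,-90)
E
```

```text
[(np.float32(0.4892), np.float32(0.2002), np.float32(0.0535)), (np.float32(0.4809), np.float32(0.2017), np.float32(0.051)), (np.float32(0.4839), np.float32(0.1934), np.float32(0.0535))] [(np.float32(0.4884), np.float32(0.1957), np.float32(0.0187)), (np.float32(0.4794), np.float32(0.2032), np.float32(0.017)), (np.float32(0.4562), np.float32(0.1799), np.float32(0.0187))]
[] []
[(np.float32(0.4086), np.float32(-0.1731), np.float32(0.0278)), (np.float32(0.3599), np.float32(-0.1949), np.float32(0.0295)), (np.float32(0.4274), np.float32(-0.1664), np.float32(0.0272))] []
xyz [210.0, -140.8, 63.2] ang [-0.0052, -0.0016, -0.0053]
```

>>> move_arm --series '[{"grip": 1, "xyz": [35, -23, 10], "angular": [-0.003, 0, -0.004]}, {"grip": 1, "xyz": [70, -47, 20], "angular": [-0.003, 0, -0.004]}, {"grip": 1, "xyz": [105, -70, 30], "angular": [-0.003, 0, -0.004]}, {"grip": 1, "xyz": [140, -94, 42], "angular": [-0.003, 0, -0.004]}, {"grip": 1, "xyz": [175, -117, 53], "angular": [-0.003, 0, -0.004]}, {"grip": 1, "xyz": [210, -141, 63], "angular": [-0.003, 0, -0.004]}, {"grip": 1, "xyz": [210, -141, 63], "angular": [-0.003, 0, -0.004]}, {"grip": 1, "xyz": [210, -141, 63], "angular": [-0.003, 0, -0.004]}]'

```text
time_s: 36.3
tcp_pos: [0.6671, -0.2531, 0.2485]
ee_rot: [[0.004, -1.0, -0.001], [-1.0, -0.004, -0.0], [0.0, 0.001, -1.0]]
wrist_force: [-0.7, -0.3, 1.3]
gripper_width: 0.994
gripper_force: 0.0
```

```bash
python3 wt.py a68 .667 -.223 .034; python3 -c "
from h import *
go(.667,-.223,.08,-90)"
```

```text
disc [(np.float32(0.6711), np.float32(-0.2234), np.float32(0.033)), (np.float32(0.6764), np.float32(-0.2316), np.float32(0.0355)), (np.float32(0.6344), np.float32(-0.3111), np.float32(0.033))]
collar [(np.float32(0.6711), np.float32(-0.2211), np.float32(0.0167)), (np.float32(0.6824), np.float32(-0.2174), np.float32(0.0195)), (np.float32(0.6621), np.float32(-0.2354), np.float32(0.0195))]
bore [(np.float32(0.6719), np.float32(-0.2271), np.float32(0.0105)), (np.float32(0.6509), np.float32(-0.2376), np.float32(0.0097)), (np.float32(0.6696), np.float32(-0.2196), np.float32(0.008))]
xyz [-29.5, 0.1, 169.9] ang [-0.0011, -0.0009, 0.0053]
```

>>> move_arm --series '[{"grip": 1, "xyz": [-30, -4, 20], "angular": [0, 0, 0.004]}, {"grip": 1, "xyz": [-30, -4, 60], "angular": [0, 0, 0.004]}, {"grip": 1, "xyz": [-30, -4, 100], "angular": [0, 0, 0.004]}, {"grip": 1, "xyz": [-30, -4, 140], "angular": [0, 0, 0.004]}, {"grip": 1, "xyz": [-30, -4, 168], "angular": [0, 0, 0.004]}, {"grip": 1, "xyz": [-30, -4, 168], "angular": [0, 0, 0.004]}, {"grip": 1, "xyz": [-30, -4, 168], "angular": [0, 0, 0.004]}]'

```text
time_s: 37.05
tcp_pos: [0.6718, -0.2223, 0.0841]
ee_rot: [[0.003, -1.0, 0.003], [-1.0, -0.003, -0.002], [0.002, -0.003, -1.0]]
wrist_force: [1.0, -0.3, 0.8]
gripper_width: 1.004
gripper_force: 0.0
```

```bash
python3 wt.py b68 .671 -.2225 .034; python3 -c "
from h import *
go(.671,-.2225,.035,-90)"
```

```text
disc [(np.float32(0.6714), np.float32(-0.2221), np.float32(0.0339)), (np.float32(0.6159), np.float32(-0.2566), np.float32(0.033)), (np.float32(0.6339), np.float32(-0.2101), np.float32(0.033))]
collar [(np.float32(0.6699), np.float32(-0.2221), np.float32(0.017)), (np.float32(0.6609), np.float32(-0.2169), np.float32(0.0195)), (np.float32(0.6556), np.float32(-0.2251), np.float32(0.017))]
bore [(np.float32(0.6714), np.float32(-0.2221), np.float32(0.0096)), (np.float32(0.6751), np.float32(-0.2304), np.float32(0.0097)), (np.float32(0.6699), np.float32(-0.2476), np.float32(0.0105))]
xyz [-0.3, 1.9, 50.2] ang [-0.006, -0.0023, 0.0028]
```

>>> move_arm --series '[{"grip": 0.8, "xyz": [0, 1, 25], "angular": [0, 0, 0]}, {"grip": 0.7, "xyz": [0, 1, 45], "angular": [0, 0, 0]}, {"grip": 0.7, "xyz": [0, 1, 49], "angular": [0, 0, 0]}, {"grip": 0.7, "xyz": [0, 1, 49], "angular": [0, 0, 0]}]'

```text
time_s: 37.5
tcp_pos: [0.671, -0.2233, 0.0347]
ee_rot: [[0.002, -1.0, 0.004], [-1.0, -0.002, -0.002], [0.002, -0.004, -1.0]]
wrist_force: [0.2, -0.3, 0.6]
gripper_width: 0.745
gripper_force: 0.0
```

>>> move_arm --series '[{"grip": 0.6, "xyz": [0, 0, 0], "angular": [0, 0, 0]}, {"grip": 0.3, "xyz": [0, 0, 0], "angular": [0, 0, 0]}, {"grip": 0.2, "xyz": [0, 0, 0], "angular": [0, 0, 0]}, {"grip": 0.2, "xyz": [0, 0, 0], "angular": [0, 0, 0]}, {"grip": 0.2, "xyz": [0, 0, 0], "angular": [0, 0, 0]}, {"grip": 0.2, "xyz": [0, 0, 0], "angular": [0, 0, 0]}, {"grip": 0.2, "xyz": [0, 0, 0], "angular": [0, 0, 0]}]'

```text
time_s: 38.2
tcp_pos: [0.6705, -0.2233, 0.0337]
ee_rot: [[0.001, -1.0, 0.002], [-1.0, -0.001, -0.001], [0.001, -0.002, -1.0]]
wrist_force: [-0.1, 0.1, 2.1]
gripper_width: 0.398
gripper_force: 30.0
```

>>> move_arm --series '[{"grip": 0.2, "xyz": [0, 0, -15], "angular": [0, 0, 0]}, {"grip": 0.2, "xyz": [0, 0, -50], "angular": [0, 0, 0]}, {"grip": 0.2, "xyz": [0, 0, -90], "angular": [0, 0, 0]}, {"grip": 0.2, "xyz": [0, 0, -135], "angular": [0, 0, 0]}, {"grip": 0.2, "xyz": [0, 0, -180], "angular": [0, 0, 0]}, {"grip": 0.2, "xyz": [0, 0, -225], "angular": [0, 0, 0]}, {"grip": 0.2, "xyz": [-10, 5, -265], "angular": [0, 0, 0]}, {"grip": 0.2, "xyz": [-45, 20, -280], "angular": [0, 0, 0]}, {"grip": 0.2, "xyz": [-85, 37, -280], "angular": [0, 0, 0]}, {"grip": 0.2, "xyz": [-120, 55, -280], "angular": [0, 0, 0]}]'

```text
time_s: 39.2
tcp_pos: [0.6134, -0.1016, 0.3131]
ee_rot: [[0.0, -1.0, 0.001], [-1.0, -0.0, 0.0], [-0.0, -0.001, -1.0]]
wrist_force: [0.2, 0.8, -2.8]
gripper_width: 0.398
gripper_force: 30.0
```

```bash
python3 - <<'E'
from h import *
from wt import find
c=cap('wrist','c68'); p=c['s']['tcp_pos']; z=p[2]-.0337; print(p,c['s']['gripper_width'])
for R,h in((.034,.007),(.018,.015),(.009,.015)): print(find(c,p[0],p[1],R,z+h,w=.05,n=2))
go(.4853,.1962,.315,-90)
E
```

```text
[ 0.61335066 -0.1016423   0.31313547] 0.3975081604842205
[(np.float64(0.6117), np.float64(-0.1003), np.float32(0.0347)), (np.float64(0.5787), np.float64(-0.1115), np.float32(0.0355))]
[(np.float64(0.6132), np.float64(-0.0995), np.float32(0.017)), (np.float64(0.6245), np.float64(-0.1093), np.float32(0.0195))]
[(np.float64(0.614), np.float64(-0.1003), np.float32(0.0089)), (np.float64(0.614), np.float64(-0.1093), np.float32(0.0105))]
xyz [-294.0, 124.0, -0.7] ang [0.0016, 0.0029, 0.0039]
```

>>> move_arm --series '[{"grip": 0.2, "xyz": [-35, 15, 0], "angular": [0, 0, 0]}, {"grip": 0.2, "xyz": [-75, 31, 0], "angular": [0, 0, 0]}, {"grip": 0.2, "xyz": [-115, 48, 0], "angular": [0, 0, 0]}, {"grip": 0.2, "xyz": [-155, 65, 0], "angular": [0, 0, 0]}, {"grip": 0.2, "xyz": [-195, 82, 0], "angular": [0, 0, 0]}, {"grip": 0.2, "xyz": [-235, 99, 0], "angular": [0, 0, 0]}, {"grip": 0.2, "xyz": [-275, 116, 0], "angular": [0, 0, 0]}, {"grip": 0.2, "xyz": [-297, 127, 0], "angular": [0, 0, 0]}, {"grip": 0.2, "xyz": [-297, 127, 0], "angular": [0, 0, 0]}, {"grip": 0.2, "xyz": [-297, 127, 0], "angular": [0, 0, 0]}]'

```text
time_s: 40.25
tcp_pos: [0.4867, 0.1939, 0.3123]
ee_rot: [[0.002, -1.0, 0.0], [-1.0, -0.002, -0.001], [0.001, -0.0, -1.0]]
wrist_force: [-0.2, -0.8, -2.2]
gripper_width: 0.393
gripper_force: 30.0
```

```bash
python3 - <<'E'
from h import *
print(r.sense()['joint_velocities'].round(2)); go(.4853,.1955,.255,-90)
E
```

```text
[-1.71  0.21  0.14  0.32  0.2  -0.04]
xyz [-1.7, 1.4, 57.3] ang [-0.0003, -0.0015, 0.0021]
```

>>> move_arm --series '[{"grip": 0.2, "xyz": [-1, 1, 20], "angular": [0, 0, 0]}, {"grip": 0.2, "xyz": [-1, 1, 35], "angular": [0, 0, 0]}, {"grip": 0.2, "xyz": [-1, 1, 50], "angular": [0, 0, 0]}, {"grip": 0.2, "xyz": [-1, 1, 60], "angular": [0, 0, 0]}, {"grip": 0.2, "xyz": [-1, 1, 60], "angular": [0, 0, 0]}, {"grip": 0.2, "xyz": [-1, 1, 60], "angular": [0, 0, 0]}]'

```text
time_s: 40.85
tcp_pos: [0.4869, 0.1943, 0.2528]
ee_rot: [[0.0, -1.0, 0.002], [-1.0, -0.0, -0.001], [0.001, -0.002, -1.0]]
wrist_force: [1.3, 0.9, -1.5]
gripper_width: 0.397
gripper_force: 30.0
```

>>> move_arm --series '[{"grip": 0.2, "xyz": [0, 0, 15], "angular": [0, 0, 0]}, {"grip": 0.2, "xyz": [0, 0, 30], "angular": [0, 0, 0]}, {"grip": 0.2, "xyz": [0, 0, 38], "angular": [0, 0, 0]}, {"grip": 0.2, "xyz": [0, 0, 38], "angular": [0, 0, 0]}]'

```text
time_s: 41.25
tcp_pos: [0.4863, 0.1945, 0.2139]
ee_rot: [[0.001, -1.0, 0.0], [-1.0, -0.001, -0.002], [0.002, -0.0, -1.0]]
wrist_force: [-0.4, 0.4, -2.4]
gripper_width: 0.395
gripper_force: 30.0
```

>>> move_arm --series '[{"grip": 0.2, "xyz": [0, 0, 5], "angular": [0, 0, 0]}, {"grip": 0.2, "xyz": [0, 0, 8], "angular": [0, 0, 0]}, {"grip": 0.2, "xyz": [0, 0, 8], "angular": [0, 0, 0]}, {"grip": 0.45, "xyz": [0, 0, 8], "angular": [0, 0, 0]}, {"grip": 0.6, "xyz": [0, 0, 8], "angular": [0, 0, 0]}, {"grip": 0.6, "xyz": [0, 0, 8], "angular": [0, 0, 0]}, {"grip": 0.6, "xyz": [0, 0, 8], "angular": [0, 0, 0]}]'

```text
time_s: 41.95
tcp_pos: [0.4868, 0.1949, 0.2069]
ee_rot: [[0.001, -1.0, 0.002], [-1.0, -0.001, -0.0], [0.0, -0.002, -1.0]]
wrist_force: [0.3, -0.1, 0.2]
gripper_width: 0.58
gripper_force: 0.0
```

>>> move_arm --series '[{"grip": 0.7, "xyz": [0, 0, -15], "angular": [0, 0, 0]}, {"grip": 0.7, "xyz": [0, 0, -50], "angular": [0, 0, 0]}, {"grip": 1, "xyz": [0, 0, -90], "angular": [0, 0, 0]}, {"grip": 1, "xyz": [0, 0, -110], "angular": [0, 0, 0]}, {"grip": 1, "xyz": [30, 5, -110], "angular": [0, 0, 0]}, {"grip": 1, "xyz": [70, 12, -110], "angular": [0, 0, 0]}, {"grip": 1, "xyz": [110, 20, -110], "angular": [0, 0, 0]}, {"grip": 1, "xyz": [150, 30, -110], "angular": [0, 0, 0]}, {"grip": 1, "xyz": [195, 40, -110], "angular": [0, 0, 0]}, {"grip": 1, "xyz": [235, 50, -110], "angular": [0, 0, 0]}]'

```text
time_s: 42.95
tcp_pos: [0.4358, -0.0418, 0.317]
ee_rot: [[0.001, -1.0, 0.002], [-1.0, -0.001, -0.001], [0.001, -0.002, -1.0]]
wrist_force: [0.6, -0.3, -0.3]
gripper_width: 0.999
gripper_force: 0.0
```

```bash
python3 -c "
from h import *
go(.401,-.235,.25,-90)"
```

```text
xyz [193.0, 35.3, 67.1] ang [-0.0024, -0.0009, 0.0013]
```

>>> move_arm --series '[{"grip": 1, "xyz": [40, 7, 14], "angular": [0, 0, 0]}, {"grip": 1, "xyz": [80, 14, 28], "angular": [0, 0, 0]}, {"grip": 1, "xyz": [120, 21, 42], "angular": [0, 0, 0]}, {"grip": 1, "xyz": [160, 29, 56], "angular": [0, 0, 0]}, {"grip": 1, "xyz": [193, 35, 67], "angular": [0, 0, 0]}, {"grip": 1, "xyz": [193, 35, 67], "angular": [0, 0, 0]}, {"grip": 1, "xyz": [193, 35, 67], "angular": [0, 0, 0]}]'

```text
time_s: 43.65
tcp_pos: [0.4016, -0.2339, 0.2496]
ee_rot: [[-0.001, -1.0, 0.001], [-1.0, 0.001, -0.001], [0.001, -0.001, -1.0]]
wrist_force: [-0.1, -0.6, -0.5]
gripper_width: 1.001
gripper_force: 0.0
```

```bash
python3 wt.py a56 .401 -.207 .028; python3 -c "
from h import *
go(.401,-.207,.08,-90)"
```

```text
disc [(np.float32(0.4029), np.float32(-0.2081), np.float32(0.0279)), (np.float32(0.4659), np.float32(-0.1834), np.float32(0.0295)), (np.float32(0.4059), np.float32(-0.2576), np.float32(0.0287))]
collar [(np.float32(0.3961), np.float32(-0.2141), np.float32(0.0195)), (np.float32(0.4044), np.float32(-0.2179), np.float32(0.0195)), (np.float32(0.4029), np.float32(-0.2059), np.float32(0.017))]
bore [(np.float32(0.4029), np.float32(-0.2081), np.float32(0.0073)), (np.float32(0.3909), np.float32(-0.2216), np.float32(0.0105)), (np.float32(0.4126), np.float32(-0.2786), np.float32(0.0088))]
xyz [-26.5, 1.4, 170.1] ang [-0.002, -0.0013, 0.0006]
```

Weight_56 is at (.403,-.208).

>>> move_arm --series '[{"grip": 1, "xyz": [-26, -1, 20], "angular": [0, 0, 0]}, {"grip": 1, "xyz": [-26, -1, 60], "angular": [0, 0, 0]}, {"grip": 1, "xyz": [-26, -1, 100], "angular": [0, 0, 0]}, {"grip": 1, "xyz": [-26, -1, 140], "angular": [0, 0, 0]}, {"grip": 1, "xyz": [-26, -1, 168], "angular": [0, 0, 0]}, {"grip": 1, "xyz": [-26, -1, 168], "angular": [0, 0, 0]}, {"grip": 1, "xyz": [-26, -1, 168], "angular": [0, 0, 0]}]'

```text
time_s: 44.4
tcp_pos: [0.4043, -0.2069, 0.0826]
ee_rot: [[0.003, -1.0, 0.002], [-1.0, -0.003, -0.002], [0.002, -0.002, -1.0]]
wrist_force: [1.0, -0.0, 0.2]
gripper_width: 0.997
gripper_force: 0.0
```

```bash
python3 wt.py b56 .403 -.208 .028; python3 -c "
from h import *
go(.403,-.2075,.035,-90)"
```

```text
disc [(np.float32(0.4026), np.float32(-0.2076), np.float32(0.0276)), (np.float32(0.3996), np.float32(-0.1919), np.float32(0.0295)), (np.float32(0.3854), np.float32(-0.1919), np.float32(0.0295))]
collar [(np.float32(0.4026), np.float32(-0.2076), np.float32(0.0187)), (np.float32(0.4041), np.float32(-0.2181), np.float32(0.0195)), (np.float32(0.3749), np.float32(-0.2444), np.float32(0.0195))]
bore [(np.float32(0.4026), np.float32(-0.2076), np.float32(0.0097)), (np.float32(0.3996), np.float32(-0.2271), np.float32(0.0105)), (np.float32(0.4124), np.float32(-0.2204), np.float32(0.0105))]
xyz [0.3, 2.0, 48.3] ang [-0.0045, -0.0019, 0.003]
```

>>> move_arm --series '[{"grip": 0.8, "xyz": [0, 1, 25], "angular": [0, 0, 0]}, {"grip": 0.7, "xyz": [0, 1, 44], "angular": [0, 0, 0]}, {"grip": 0.7, "xyz": [0, 1, 47], "angular": [0, 0, 0]}, {"grip": 0.7, "xyz": [0, 1, 47], "angular": [0, 0, 0]}]'

```text
time_s: 44.85
tcp_pos: [0.4032, -0.2076, 0.0358]
ee_rot: [[0.002, -1.0, 0.003], [-1.0, -0.002, -0.002], [0.002, -0.003, -1.0]]
wrist_force: [0.6, 0.6, 0.8]
gripper_width: 0.742
gripper_force: 0.0
```

>>> move_arm --series '[{"grip": 0.6, "xyz": [0, 0, 0], "angular": [0, 0, 0]}, {"grip": 0.3, "xyz": [0, 0, 0], "angular": [0, 0, 0]}, {"grip": 0.2, "xyz": [0, 0, 0], "angular": [0, 0, 0]}, {"grip": 0.2, "xyz": [0, 0, 0], "angular": [0, 0, 0]}, {"grip": 0.2, "xyz": [0, 0, 0], "angular": [0, 0, 0]}, {"grip": 0.2, "xyz": [0, 0, 0], "angular": [0, 0, 0]}, {"grip": 0.2, "xyz": [0, 0, 0], "angular": [0, 0, 0]}]'

```text
time_s: 45.55
tcp_pos: [0.4025, -0.2076, 0.0351]
ee_rot: [[0.001, -1.0, 0.002], [-1.0, -0.001, -0.001], [0.001, -0.002, -1.0]]
wrist_force: [-1.4, -0.2, 5.9]
gripper_width: 0.395
gripper_force: 30.0
```

>>> move_arm --series '[{"grip": 0.2, "xyz": [0, 0, -15], "angular": [0, 0, 0]}, {"grip": 0.2, "xyz": [0, 0, -50], "angular": [0, 0, 0]}, {"grip": 0.2, "xyz": [0, 0, -90], "angular": [0, 0, 0]}, {"grip": 0.2, "xyz": [0, 0, -135], "angular": [0, 0, 0]}, {"grip": 0.2, "xyz": [0, 0, -180], "angular": [0, 0, 0]}, {"grip": 0.2, "xyz": [0, 0, -225], "angular": [0, 0, 0]}, {"grip": 0.2, "xyz": [-10, -2, -265], "angular": [0, 0, 0]}, {"grip": 0.2, "xyz": [-45, -9, -280], "angular": [0, 0, 0]}, {"grip": 0.2, "xyz": [-80, -16, -280], "angular": [0, 0, 0]}, {"grip": 0.2, "xyz": [-80, -16, -280], "angular": [0, 0, 0]}]'

```text
time_s: 46.55
tcp_pos: [0.4177, -0.1245, 0.3144]
ee_rot: [[0.005, -1.0, 0.002], [-1.0, -0.005, 0.001], [-0.001, -0.002, -1.0]]
wrist_force: [-0.2, -0.5, -1.8]
gripper_width: 0.393
gripper_force: 30.0
```

```bash
python3 - <<'E'
from h import *
from wt import find
c=cap('wrist','c56'); p=c['s']['tcp_pos']; z=p[2]-.0345; print(p,c['s']['gripper_width'])
for R,h in((.028,.007),(.018,.015),(.009,.015)): print(find(c,p[0],p[1],R,z+h,w=.05,n=2))
go(.4853,.1960,.315,-90)
E
```

```text
[ 0.41770867 -0.12449234  0.31435233] 0.3925718802041726
[(np.float64(0.4198), np.float64(-0.1239), np.float32(0.0295)), (np.float64(0.4273), np.float64(-0.1156), np.float32(0.0279))]
[(np.float64(0.4176), np.float64(-0.1269), np.float32(0.017)), (np.float64(0.4138), np.float64(-0.1344), np.float32(0.0195))]
[(np.float64(0.4176), np.float64(-0.1246), np.float32(0.0094)), (np.float64(0.4438), np.float64(-0.1276), np.float32(0.0105))]
xyz [-321.4, -69.3, -1.1] ang [0.0, -0.0001, 0.0038]
```

>>> move_arm --series '[{"grip": 0.2, "xyz": [-35, -7, 0], "angular": [0, 0, 0.002]}, {"grip": 0.2, "xyz": [-75, -16, 0], "angular": [0, 0, 0.002]}, {"grip": 0.2, "xyz": [-115, -25, 0], "angular": [0, 0, 0.002]}, {"grip": 0.2, "xyz": [-155, -33, 0], "angular": [0, 0, 0.002]}, {"grip": 0.2, "xyz": [-195, -42, 0], "angular": [0, 0, 0.002]}, {"grip": 0.2, "xyz": [-235, -50, 0], "angular": [0, 0, 0.002]}, {"grip": 0.2, "xyz": [-275, -59, 0], "angular": [0, 0, 0.002]}, {"grip": 0.2, "xyz": [-321, -69, 0], "angular": [0, 0, 0.002]}, {"grip": 0.2, "xyz": [-321, -69, 0], "angular": [0, 0, 0.002]}, {"grip": 0.2, "xyz": [-321, -69, 0], "angular": [0, 0, 0.002]}]'

```text
time_s: 47.6
tcp_pos: [0.4862, 0.1938, 0.3126]
ee_rot: [[-0.001, -1.0, -0.002], [-1.0, 0.001, -0.003], [0.003, 0.002, -1.0]]
wrist_force: [0.3, -0.4, -1.7]
gripper_width: 0.393
gripper_force: 30.0
```

```bash
python3 - <<'E'
from h import *
go(.4853,.1958,.255,-90)
E
```

```text
xyz [-2.2, 0.8, 57.6] ang [0.0021, -0.0033, -0.0007]
```

>>> move_arm --series '[{"grip": 0.2, "xyz": [-2, 1, 20], "angular": [0, 0, 0]}, {"grip": 0.2, "xyz": [-2, 1, 35], "angular": [0, 0, 0]}, {"grip": 0.2, "xyz": [-2, 1, 50], "angular": [0, 0, 0]}, {"grip": 0.2, "xyz": [-2, 1, 60], "angular": [0, 0, 0]}, {"grip": 0.2, "xyz": [-2, 1, 60], "angular": [0, 0, 0]}, {"grip": 0.2, "xyz": [-2, 1, 60], "angular": [0, 0, 0]}]'

```text
time_s: 48.2
tcp_pos: [0.4857, 0.1951, 0.2547]
ee_rot: [[-0.002, -1.0, 0.002], [-1.0, 0.002, -0.001], [0.001, -0.002, -1.0]]
wrist_force: [0.1, 0.4, -1.8]
gripper_width: 0.395
gripper_force: 30.0
```

>>> move_arm --series '[{"grip": 0.2, "xyz": [0, 0, 12], "angular": [0, 0, 0]}, {"grip": 0.2, "xyz": [0, 0, 24], "angular": [0, 0, 0]}, {"grip": 0.2, "xyz": [0, 0, 28], "angular": [0, 0, 0]}, {"grip": 0.2, "xyz": [0, 0, 28], "angular": [0, 0, 0]}]'

```text
time_s: 48.6
tcp_pos: [0.485, 0.1955, 0.2251]
ee_rot: [[-0.001, -1.0, -0.001], [-1.0, 0.001, -0.003], [0.003, 0.001, -1.0]]
wrist_force: [-0.3, 0.5, -1.5]
gripper_width: 0.396
gripper_force: 30.0
```

Underside is about 0.190, 7 mm above the stack. I'll release, rise and move clear.

>>> move_arm --series '[{"grip": 0.2, "xyz": [0, 0, 3], "angular": [0, 0, 0]}, {"grip": 0.2, "xyz": [0, 0, 3], "angular": [0, 0, 0]}, {"grip": 0.45, "xyz": [0, 0, 3], "angular": [0, 0, 0]}, {"grip": 0.6, "xyz": [0, 0, 3], "angular": [0, 0, 0]}, {"grip": 0.6, "xyz": [0, 0, 3], "angular": [0, 0, 0]}, {"grip": 0.6, "xyz": [0, 0, 3], "angular": [0, 0, 0]}]'

```text
time_s: 49.2
tcp_pos: [0.4857, 0.1959, 0.2238]
ee_rot: [[-0.001, -1.0, 0.002], [-1.0, 0.001, -0.0], [0.0, -0.002, -1.0]]
wrist_force: [-0.1, -1.2, 0.9]
gripper_width: 0.579
gripper_force: 0.0
```

>>> move_arm --series '[{"grip": 0.7, "xyz": [0, 0, -15], "angular": [0, 0, 0]}, {"grip": 0.7, "xyz": [0, 0, -50], "angular": [0, 0, 0]}, {"grip": 1, "xyz": [0, 0, -90], "angular": [0, 0, 0]}, {"grip": 1, "xyz": [10, 0, -120], "angular": [0, 0, 0]}, {"grip": 1, "xyz": [50, 5, -130], "angular": [0, 0, 0]}, {"grip": 1, "xyz": [90, 12, -130], "angular": [0, 0, 0]}, {"grip": 1, "xyz": [130, 20, -130], "angular": [0, 0, 0]}, {"grip": 1, "xyz": [180, 30, -130], "angular": [0, 0, 0]}, {"grip": 1, "xyz": [230, 40, -130], "angular": [0, 0, 0]}, {"grip": 1, "xyz": [280, 50, -130], "angular": [0, 0, 0]}]'

```text
time_s: 50.2
tcp_pos: [0.4348, -0.0828, 0.3542]
ee_rot: [[-0.0, -1.0, 0.003], [-1.0, 0.0, -0.001], [0.001, -0.003, -1.0]]
wrist_force: [1.1, -1.1, -0.2]
gripper_width: 1.0
gripper_force: 0.0
```

>>> move_arm --series '[{"grip": 1, "xyz": [40, 0, 0], "angular": [0, 0, 0]}, {"grip": 1, "xyz": [80, 0, 0], "angular": [0, 0, 0]}, {"grip": 1, "xyz": [120, 0, 0], "angular": [0, 0, 0]}, {"grip": 1, "xyz": [160, 0, 0], "angular": [0, 0, 0]}, {"grip": 1, "xyz": [200, 0, 0], "angular": [0, 0, 0]}, {"grip": 1, "xyz": [200, 0, 0], "angular": [0, 0, 0]}]'

```text
time_s: 50.8
tcp_pos: [0.435, -0.2847, 0.3531]
ee_rot: [[-0.006, -1.0, 0.0], [-1.0, 0.006, -0.002], [0.002, -0.0, -1.0]]
wrist_force: [0.8, 0.8, -1.1]
gripper_width: 1.001
gripper_force: 0.0
```

```bash
python3 - <<'E'
from h import *
s=cap('side','s20'); t=cap('top','top20')
ps,pt=proj(s,[[.48,.16,.15]]),proj(t,[[.5,.1,.1]]); print(proj(s,[[.4853,.196,.233],[.4853,.196,.198]]),ps,pt)
def cr(c,p,h,w): u,v=p[0].astype(int); return cv2.resize(c['img'][v-h:v+h,u-w:u+w,::-1],(400,400*h//w),interpolation=3)
cv2.imwrite('pics/crop20.png',np.clip(np.hstack([cr(s,ps,66,60),cr(t,pt,88,80)])*1.2,0,255).astype(np.uint8))
E
```

```text
[[206.81793102 232.39965174]
 [207.80050107 244.31843458]] [[221.84343372 254.15031486]] [[211.12206961 216.01980373]]
```

View pics/crop20.png

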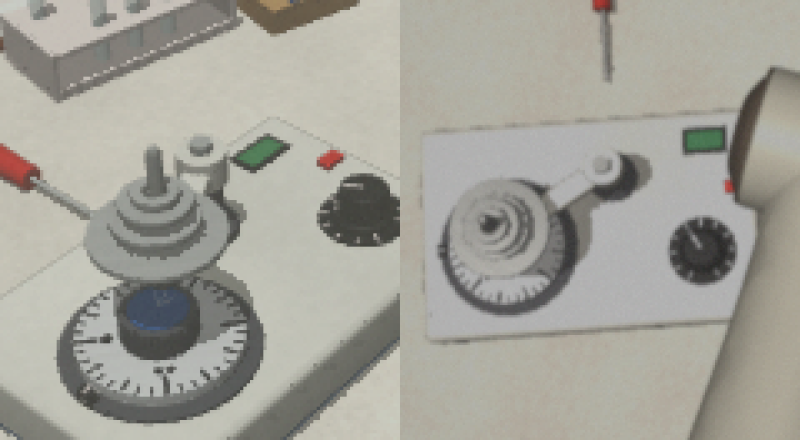

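The stack (104, 68, 56) sits fully down on the spindle at side-crop (155,210). The dial pointer is at mark 4, and the arm and table look unchanged. I'm handing in.

```bash
python3 -c "
from station import r
print(r.finish_job())"
```

```text
the job is handed in; nothing more can be done
None
```

The job is handed in: table at 40° (read as 39.7° before the arm swung, not re-measured after), arm at its stop, dial at mark 4, and the three weights on the bench (104, 68, 56) fully down on the spindle; the hand-in call returned no verdict, and along the way my gripper slipped off the dial once, peaking near 103 N at the wrist.

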